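Hang the tray on the slat panel and pile the coasters on it

TASK

Hook the metal tray onto the wooden slat panel: tilt its tongue into the groove where there is room beside the little bin that already hangs there, then turn it down until it hangs level and fully home. After you have let go of it, stack every coaster that is on the worktop flat and square in one pile between the guide posts of the tray, long side running from the panel to the tray's front. Leave the little bin and the jars and mug where they are; a coaster may get knocked aside, so check the pile before you finish.

Things in the scene. Friction and masses are not known exactly. Their poses are not given: they have to be found in the camera images.
- groove (a point): middle of the groove in the fixed upright wooden slat panel (330 mm wide, 165 mm tall, facing the robot). The point is in the front face, at the top edge of the groove's lower lip, 85 mm above the worktop; x into the panel, y along the groove to the left, z up. Mouth: z 0 to 26 mm, y -155 to +155 mm, ends closed. Lips are 5 mm plates; the panel's foot projects 30 mm, 12 mm high.
- stand: the same panel; origin on the worktop below the groove point. The cavity behind the lips is 36 mm deep from the front face and reaches from 14 mm below to 70 mm above the lower lip's edge.
- bin_back (a point): little aluminium bin, 56 mm wide, already hanging on the panel; projects 45 mm, 25 to 88 mm above the worktop. The point is at mid-width in the panel's face at the groove's lower edge: its y in the groove's frame (-115 to +115 mm) tells where it sits. It slides along if pushed with over about 4 N.
- tray_grip (a point): aluminium hook-on tray, 0.14 to 0.23 kg: centre for gripping its black upright fin at the front, 12 mm thick (y), 40 mm long (x -20 to +20), from 30 mm below the point (the underside) to 16 mm above. Axes are the tray's: x from front to back (the side for the panel), y left, z up. It starts upright on the worktop. Hung home, this point is at groove frame x -138, z -30 mm.
- tray_floor (a point): same tray: centre of the upper face of its flat floor, where the pile goes; 80 mm behind (+x) and 26 mm below tray_grip, same axes. 4 mm thick, it runs 52 mm to the front, 50 mm to the back and 45 mm to each side of it. Eight round guide posts, 4 mm thick, rise 44 mm above the floor round the pile: at x +-28, y +-32 mm and at x +-45, y +-16 mm, so a coaster set between them has 3 mm play all round. Hung home, it is at groove frame x -58, z -56 mm.
- tray_tongue (a point): same tray: root of its hook, on the rear face of the 3 mm back plate (90 mm wide, up from the floor) at the web's underside; 133 mm behind and 30 mm above the grip point. From here (mm): web 80 wide, x 0 to 10, z 0 to 3; upturned lip x 10 to 13, z 3 to 31; rubber pad at the plate's foot, x 0 to 5, z -60 to -48.
- tray: same tray; origin under the floor, 80 mm behind and 30 mm below the grip point. The 31 mm tall hook enters the 26 mm mouth only with the tray's front raised 30 to 40 degrees; then it is turned down. Home: web on the lower lip, upturned lip behind the upper lip, pad on the panel's face, tray level; tray_tongue is then at groove frame x -5, z 0.
- coaster0_c (a point): flat wooden coaster, a rounded rectangle 80 x 54 x 10 mm, 60 g; the point is its centre, x along its 80 mm length, y across its 54 mm width, z up. Absent (None) in some starts.
- coaster1_c (a point): flat wooden coaster, a rounded rectangle 80 x 54 x 10 mm, 60 g; the point is its centre, x along its 80 mm length, y across its 54 mm width, z up. Absent (None) in some starts.
- coaster2_c (a point): flat wooden coaster, a rounded rectangle 80 x 54 x 10 mm, 60 g; the point is its centre, x along its 80 mm length, y across its 54 mm width, z up. Absent (None) in some starts.
- coaster3_c (a point): flat wooden coaster, a rounded rectangle 80 x 54 x 10 mm, 60 g; the point is its centre, x along its 80 mm length, y across its 54 mm width, z up. Absent (None) in some starts.
- coaster0: the coaster of point coaster0_c; origin at the middle of its underside
- coaster1: the coaster of point coaster1_c; origin at the middle of its underside
- coaster2: the coaster of point coaster2_c; origin at the middle of its underside
- coaster3: the coaster of point coaster3_c; origin at the middle of its underside
- jam_jar: glass jam jar with a white lid, 65 mm across, 94 mm tall, right of the work, a bystander; origin at the middle of its underside
- spice_b: small spice jar with a dark lid, 44 mm across, 105 mm tall, right of the panel, a bystander; origin at the middle of its underside
- mug_island: white mug, 84 mm across, 91 mm tall, behind the panel, a bystander; origin at the middle of its underside
There are look-alikes about, which are no part of the job. What is shaped like the coaster0 but green or turquoise is not meant.

How it is judged:
By the outcome, as a careful person would: the job done as asked, in the order asked, and still so for the second after the job is handed in, with the robot touching nothing.
Of coaster0, coaster1, coaster2, coaster3 only 3 to 4 are there at a start; the rules pass over those that are not, and their reading is None.
At some moment in a run one of coaster0, coaster1, coaster2, coaster3 may be knocked a few centimetres aside while the robot is not near it.
It also fails if it takes over 208 s, if anything falls off the work surface, if the arm or the gripper's body presses on something with over 40 N, if the wrist force passes 120 N, or if a joint passes its speed limit or range.

ROBOT

A 6-joint arm with a two-finger parallel gripper is mounted at the origin on a cart in front of the work surface, level with it; the furniture and walls round the work are solid. World frame = base frame: x ahead of the robot, y to its left, z up, the work surface at z = 0. Lengths are in m, angles in rad, forces in N, time in s.
With the tool pointing down it reaches from about 0.375 to 0.9 m from the base axis. Payload 3.1 kg.
Tool frame: the origin (TCP) lies on the front face of the gripper's body, between the roots of the fingers; the fingertips stand 73 mm ahead of it and the grasp point (between the pads) lies 54 mm ahead of it (manip.tips_ahead is the distance from the TCP to the fingertips, in m); z points along the fingers, y is the line along which they close (so a half turn about z gives the same grasp; the last joint's range is limited). The gripper opens to 85 mm and grips with 20 to 120 N. Pads are 22 mm wide; open, the fingers measure 114 mm over their backs; the gripper's body (76 mm by 85 mm) begins 54 mm behind the grasp point. The pads swing forward as they close: fully open they stand 13 mm farther back than shut.
Start: joints at [1.111, 0.527, 1.433, -0, 1.181, -0.178], TCP at [0.173, 0.601, 0.304] pointing down, gripper open.
Joint ranges: [-3.08, 3.08], [-0.75, 2.2], [0.22, 2.44], [-1.43, 4.57], [0, 2.65], [-2.85, 2.85]. Speed limits (rad/s): [2.79, 2.79, 3.14, 3.14, 3.14, 3.14].

INTERFACE

Orientations are given as a unit quaternion [x, y, z, w].
In Python, from station import sense, eyes, workorder, manip gives the robot as it stands.
- The arm moves only by the shell command python3 -m inch 'ROWS' [OPENING] [FORCE]. ROWS is JSON, a list of rows, each an object of numbers: "dx", "dy", "dz": the shift along the tool's x, y, z in cm; "wx", "wy", "wz": the turn, a rotation vector about the tool's x, y, z in degrees. In form: [{"dx": .., "dy": .., "dz": .., "wx": .., "wy": .., "wz": ..}, ...]. A call has 1 to 10 rows; each row shifts and turns the commanded pose from where the row before left it, along the tool's axes as they then stand; what a row does not reach is not made up. A row lasts 1/8 s, in which the tool goes at most 62.5 mm and 10.7 degrees, less where a joint would pass 70% of its speed; a pose out of reach is approached as far as the arm can. A call with a gripper value outside its range is refused whole. OPENING is the opening, from 0 (shut) to 1 (fully open), set as the call begins (- or left out, the last holds). The fingers move at their own pace and stop on an object; FORCE is the grip in N (left out, the last holds). Time passes only in rows, so rows that do not move let the fingers close. It gives the time, the measured TCP pose, the force, the opening and the grip force at its end, in the units of the state.
- sense(): the state, without advancing time (a new reading comes with each control period).
- eyes.snapshot(name): name is "side" or "top" or "wrist"; returns the picture (420x560x3 uint8, red, green, blue); there is no depth.
- eyes.camera_params(name): a dict with "fx", "fy", "cx", "cy" (pixels), "rvec" (rotation vector, rad) and "tvec" (3), from world to camera coordinates, as OpenCV has them. Camera axes: x right, y down, z forward; pixel columns grow to the right and rows downward; lengths in m; the calibration is good to about 2 mm. A picture is of the moment at which its call begins: read the wrist's pose just before it. camera_params takes no time and is no camera call; for the wrist camera it gives the pose at the moment of the call.
- workorder.sign_off(): hands the job in; it is judged then, once.
The state is a dict: "t": time; "q": joint angles; "qd": joint speeds; "tau": joint torques, N m; "tcp_pos": TCP position; "tool_rot": TCP orientation; "force": force on the tool from outside, world axes, zero at the start; "ft_torque": the same for the moment, N m; "finger_gap": opening from 0.0 (shut) to 1.0 (fully open); "gripper_force": force on a finger pad.
Only numpy, scipy, OpenCV 4.12 (cv2) and the standard library are available. Lean on these libraries where they do the work, as an engineer would, in place of code of your own. Each camera call takes 0.05 s, during which the arm holds its last target. There are 200 camera calls.

## Working session

There is one attempt and no reset: what is moved stays moved. The work goes in short steps, Python scripts to look and compute and a shell command to move; the robot and the scene stay as the last step left them, time stands still between calls to the robot, and variables do not carry over. Pictures are saved under pics/ and viewed, at most 14 in all, crops included, and the job is handed in when it is done.

```bash
ls; mkdir -p pics
cat > h.py <<'E'
import numpy as np, cv2
from scipy.spatial.transform import Rotation as R
from station import sense, eyes, workorder, manip
def cam(n):
    p=eyes.camera_params(n); return np.array([[p['fx'],0,p['cx']],[0,p['fy'],p['cy']],[0,0,1]]),cv2.Rodrigues(np.array(p['rvec'],float))[0],np.array(p['tvec'],float).ravel()
def ray(n,u,v,z,c=None):
    K,Rm,t=c or cam(n); d=Rm.T@np.linalg.inv(K)@[u,v,1]; o=-Rm.T@t
    return o+d*(z-o[2])/d[2]
def proj(n,P,c=None):
    K,Rm,t=c or cam(n); q=K@(Rm@np.asarray(P,float)+t); return q[:2]/q[2]
def snap(n,f,crop=None,s=1):
    im=np.asarray(eyes.snapshot(n))[:,:,::-1]
    if crop: im=im[crop[1]:crop[3],crop[0]:crop[2]]
    if s!=1: im=cv2.resize(im,None,fx=s,fy=s,interpolation=cv2.INTER_CUBIC)
    cv2.imwrite('pics/'+f,im)
E
python3 - <<'E'
from h import *
snap('top','top0.png',s=1.42); snap('side','side0.png',s=1.42)
for n in('top','side'):
    K,Rm,t=cam(n); print(n,K[0,0],-Rm.T@t,Rm[2])
s=sense(); print(s['t'],s['tool_rot'],s['force'],manip.tips_ahead)
E
```

```text
pics
top 425.31062204006736 [ 0.29030903 -0.0110259   1.24041154] [ 0.169863   -0.01373318 -0.98537199]
side 394.8754972103296 [1.12040091 0.93294469 0.66889677] [-0.49079923 -0.73699438 -0.46471002]
0.1 [ 1.39969204e-01  9.90155387e-01 -9.12964652e-04 -3.12159923e-04] [ 0.13048393 -0.25483094 -0.15460021] 0.0726
```

View pics/top0.png

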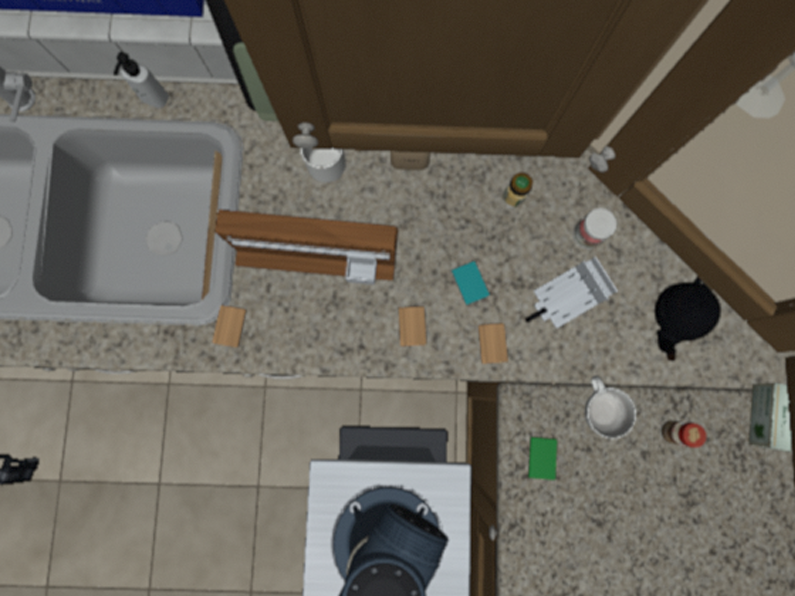

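View pics/side0.png

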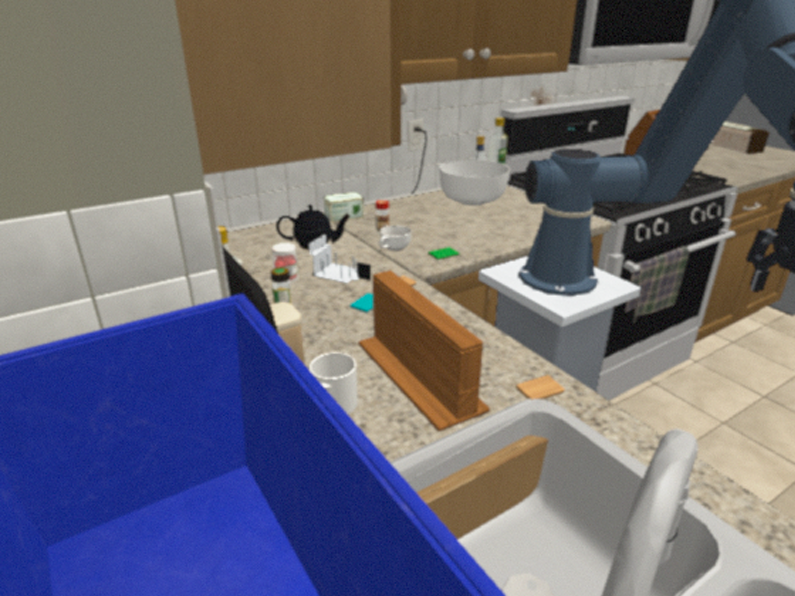

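Top view (1.42× scale): the panel is at (216–396, 212–280) with the bin at (362, 265). The tray is at (575, 292) with its fin at (537, 313). Three wooden coasters are at (230, 326), (413, 326) and (493, 343); the turquoise and green ones are look-alikes. The side view is mostly blocked. Next, an enlarged crop.

Run:
```python
from h import *
im=np.asarray(eyes.snapshot('top'))[:,:,::-1]; cv2.imwrite('pics/full.png',im)
a=cv2.resize(im[140:270,145:290],None,fx=5.5,fy=4.5,interpolation=cv2.INTER_CUBIC)
a=cv2.resize(im[140:260,145:290],None,fx=5,fy=5,interpolation=cv2.INTER_CUBIC)
cv2.imwrite('pics/c1.png',a)
a=cv2.resize(im[170:260,280:440],None,fx=5,fy=5,interpolation=cv2.INTER_CUBIC)
cv2.imwrite('pics/c2.png',a)
hsv=cv2.cvtColor(im,cv2.COLOR_BGR2HSV)
m=cv2.inRange(hsv,(8,90,110),(20,255,255)); m[:210]=0;m[270:]=0
n,l,st,c=cv2.connectedComponentsWithStats(m)
for i in range(1,n):
    if st[i][4]>100:
        pts=np.argwhere(l==i)[:,::-1]
        W=np.array([ray('top',u,v,.01)[:2] for u,v in pts]).astype(np.float32)
        print(st[i],c[i],cv2.minAreaRect(W),np.cov(W.T)@np.eye(2))
```

```text
[150 216  23  28 474] [161.01687764 229.32489451] ((0.41123759746551514, 0.33727774024009705), (0.05188409239053726, 0.07672058790922165), 81.79034423828125) [[ 4.81132653e-04 -4.18670165e-05]
 [-4.18670165e-05  2.27301948e-04]]
[281 216  19  27 474] [290.06751055 229.19620253] ((0.42309316992759705, -0.035379938781261444), (0.07583174854516983, 0.05227159708738327), 1.7934809923171997) [[5.00846936e-04 2.82368406e-05]
 [2.82368406e-05 2.23941905e-04]]
[337 228  20  28 474] [346.73628692 241.26793249] ((0.3925516903400421, -0.20090338587760925), (0.07703934609889984, 0.05199604853987694), 6.234636306762695) [[4.91909063e-04 2.54652278e-05]
 [2.54652278e-05 2.24923417e-04]]
```

View pics/c1.png

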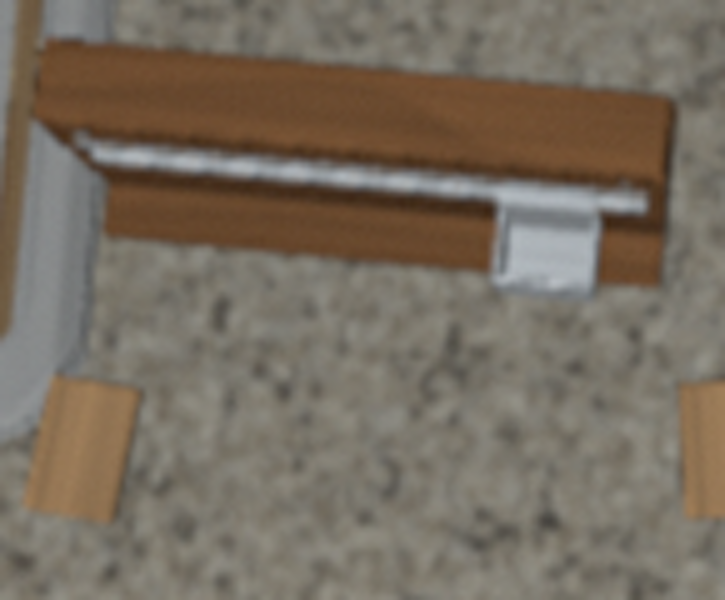

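View pics/c2.png

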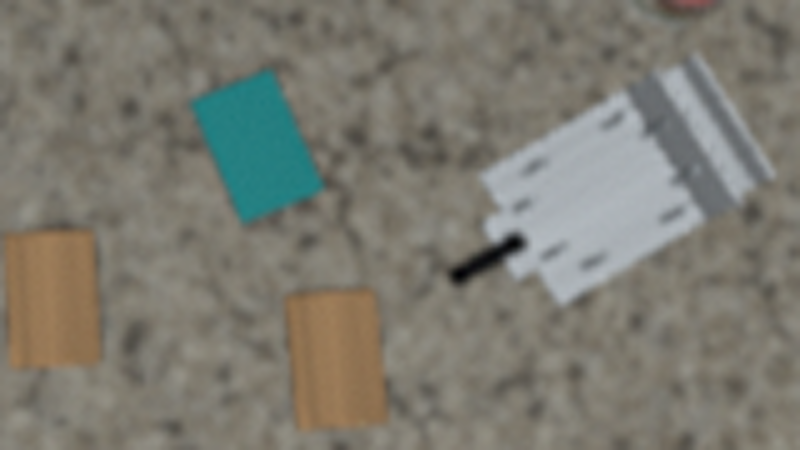

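Run:
```python
from h import *
def W(o,u,v,z): return ray('top',o[0]+(u+.5)/5-.5,o[1]+(v+.5)/5-.5,z)
a=(145,140);b=(280,170)
fl,fr=W(a,105,235,.012),W(a,662,285,.012); print('foot',fl,fr,np.linalg.norm(fl-fr))
tl,tr=W(a,45,42,.165),W(a,672,97,.165); print('topback',tl,tr,np.linalg.norm(tl-tr))
sl,sr=W(a,78,145,.085),W(a,647,205,.085); print('strip',sl,sr,np.linalg.norm(sl-sr))
d=(fl-fr)/np.linalg.norm(fl-fr); yaw=np.arctan2(-d[0],d[1]); print('panel yaw deg',np.degrees(yaw))
x=np.array([np.cos(yaw),np.sin(yaw),0]);y=np.array([-np.sin(yaw),np.cos(yaw),0])
g=(fl+fr)/2+.03*x; g[2]=.085; print('groove',g)
for u,v in((492,282),(590,293)): 
    p=W(a,u,v,.088); print('bin',(p-g)@x,(p-g)@y)
for u,v in((500,200),(600,205)): 
    p=W(a,u,v,.088); print('binback',(p-g)@x,(p-g)@y)
f0,f1=W(b,455,276,.046),W(b,520,240,.046); print('fin',f0,f1,(f0+f1)/2,np.linalg.norm(f1-f0),np.degrees(np.arctan2(*(f1-f0)[1::-1])))
q0,q1=W(b,480,175,.004),W(b,563,305,.004); m=(q0+q1)/2;dd=q0-q1;ty=np.arctan2(-dd[0],dd[1])
print('floorfront',m,np.linalg.norm(dd),np.degrees(ty)); h=np.array([np.cos(ty),np.sin(ty),0]); print('grip from floor',m-.028*h)
```

```text
foot [0.53637691 0.33292647 0.012     ] [0.51697738 0.00546037 0.012     ] 0.32804022276518574
topback [0.6072696  0.32909903 0.165     ] [0.58866011 0.00147308 0.165     ] 0.3281540490227867
strip [0.57223286 0.33133304 0.085     ] [0.54843364 0.0142983  0.085     ] 0.3179267691369633
panel yaw deg -3.3903168444859992
groove [0.55662464 0.16741929 0.085     ]
bin -0.05076867130665927 -0.07260282409810523
bin -0.05199576181644326 -0.12684440421841933
binback -0.004423753635183612 -0.07213876037510158
binback -0.002172729597036327 -0.12751904011039308
fin [ 0.43792425 -0.26274136  0.046     ] [ 0.45966093 -0.29993401  0.046     ] [ 0.44879259 -0.28133768  0.046     ] 0.04307871576866832 -59.696500795939116
floorfront [ 0.46582786 -0.31086222  0.004     ] 0.08982746358311385 -57.46437738166846
grip from floor [ 0.45076879 -0.28725662  0.004     ]
```

```bash
cat >> h.py <<'E'
def rot(a,p=0):
    a=np.radians(a); y=np.array([np.cos(a),np.sin(a),0]); z=np.array([0,0,-1.]); x=np.cross(y,z)
    return R.from_matrix(np.stack([x,y,z],1))*R.from_rotvec([0,np.radians(p),0])
def plan(pts,sm=4.,sr=7.,start=None):
    "pts: list of (pos, R); prints turn rows then shift rows for each"
    s=sense()
    P,Q=start or (np.array(s['tcp_pos']),R.from_quat(s['tool_rot']))
    for p,q in pts:
        p=np.asarray(p,float); w=np.degrees((Q.inv()*q).as_rotvec()); d=q.inv().apply(p-P)*100
        nr=int(np.ceil(np.linalg.norm(w)/sr)); nm=int(np.ceil(np.linalg.norm(d)/sm))
        print('TURN',nr,np.round(w/max(nr,1),2),' SHIFT',nm,np.round(d/max(nm,1),2)); P,Q=p,q
E
python3 - <<'E'
from h import *
plan([([.42,.15,.304],rot(31.5)),([.40,-.20,.304],rot(31.5)),([.45,-.285,.22],rot(31.5))],5,8)
E
```

```text
TURN 6 [-0.02  0.    7.07]  SHIFT 11 [-4.66 -0.22 -0.01]
TURN 0 [0. 0. 0.]  SHIFT 8 [-3.6 -2.5  0. ]
TURN 0 [0. 0. 0.]  SHIFT 3 [-3.29 -0.06  2.8 ]
```

```bash
python3 -m inch '[{"wz":7.07},{"wz":7.07},{"wz":7.07},{"wz":7.07},{"wz":7.07},{"wz":7.07}]' 1 | tail -3
python3 -m inch '[{"dx":-5,"dy":-0.24},{"dx":-5,"dy":-0.24},{"dx":-5,"dy":-0.24},{"dx":-5,"dy":-0.24},{"dx":-5,"dy":-0.24},{"dx":-5,"dy":-0.24},{"dx":-5,"dy":-0.24},{"dx":-5,"dy":-0.24},{"dx":-5,"dy":-0.24},{"dx":-5,"dy":-0.24}]'|tail -3
python3 -m inch '[{"dx":-3.6,"dy":-2.5},{"dx":-3.6,"dy":-2.5},{"dx":-3.6,"dy":-2.5},{"dx":-3.6,"dy":-2.5},{"dx":-3.6,"dy":-2.5},{"dx":-3.6,"dy":-2.5},{"dx":-3.6,"dy":-2.5},{"dx":-3.6,"dy":-2.5},{}]'|tail -3
python3 - <<'E'
from h import *
plan([([.45,-.285,.22],rot(31.5))],5,8)
E
```

```text
TURN 6 [-0.02  0.    7.07]  SHIFT 19 [-4.73 -1.19  0.44]invalid input at $[0]: expected keys dx, dy, dz, wx, wy, wz
invalid input at $[0]: expected keys dx, dy, dz, wx, wy, wz
invalid input at $[0]: expected keys dx, dy, dz, wx, wy, wz
```

```bash
python3 -m inch '[{"dx":0,"dy":0,"dz":0,"wx":0,"wy":0,"wz":8.5},{"dx":0,"dy":0,"dz":0,"wx":0,"wy":0,"wz":8.5},{"dx":0,"dy":0,"dz":0,"wx":0,"wy":0,"wz":8.5},{"dx":0,"dy":0,"dz":0,"wx":0,"wy":0,"wz":8.5},{"dx":0,"dy":0,"dz":0,"wx":0,"wy":0,"wz":8.4}]' 1 | tail -3
python3 -m inch '[{"dx":-5.1,"dy":-0.24,"dz":0,"wx":0,"wy":0,"wz":0},{"dx":-5.1,"dy":-0.24,"dz":0,"wx":0,"wy":0,"wz":0},{"dx":-5.1,"dy":-0.24,"dz":0,"wx":0,"wy":0,"wz":0},{"dx":-5.1,"dy":-0.24,"dz":0,"wx":0,"wy":0,"wz":0},{"dx":-5.1,"dy":-0.24,"dz":0,"wx":0,"wy":0,"wz":0},{"dx":-5.1,"dy":-0.24,"dz":0,"wx":0,"wy":0,"wz":0},{"dx":-5.1,"dy":-0.24,"dz":0,"wx":0,"wy":0,"wz":0},{"dx":-5.1,"dy":-0.24,"dz":0,"wx":0,"wy":0,"wz":0},{"dx":-5.1,"dy":-0.24,"dz":0,"wx":0,"wy":0,"wz":0},{"dx":-5.1,"dy":-0.24,"dz":0,"wx":0,"wy":0,"wz":0}]'|tail -3
python3 -m inch '[{"dx":-4.1,"dy":-2.9,"dz":0,"wx":0,"wy":0,"wz":0},{"dx":-4.1,"dy":-2.9,"dz":0,"wx":0,"wy":0,"wz":0},{"dx":-4.1,"dy":-2.9,"dz":0,"wx":0,"wy":0,"wz":0},{"dx":-4.1,"dy":-2.9,"dz":0,"wx":0,"wy":0,"wz":0},{"dx":-4.1,"dy":-2.9,"dz":0,"wx":0,"wy":0,"wz":0},{"dx":-4.1,"dy":-2.9,"dz":0,"wx":0,"wy":0,"wz":0},{"dx":-4.1,"dy":-2.9,"dz":0,"wx":0,"wy":0,"wz":0},{"dx":0,"dy":0,"dz":0,"wx":0,"wy":0,"wz":0}]'|tail -3
python3 - <<'E'
from h import *
plan([([.45,-.285,.22],rot(31.5))],5,8)
E
```

```text
force: [1.3, 0.7, 1.1]
finger_gap: 1.003
gripper_force: 0.0
force: [0.0, 0.3, -0.4]
finger_gap: 0.997
gripper_force: 0.0
force: [-0.6, -0.1, 0.4]
finger_gap: 1.001
gripper_force: 0.0
TURN 1 [ 0.01  0.14 -0.28]  SHIFT 3 [-3.31  0.06  2.8 ]
```

```bash
python3 -m inch '[{"dx":-3.3,"dy":0.06,"dz":2.8,"wx":0,"wy":0,"wz":0},{"dx":-3.3,"dy":0.06,"dz":2.8,"wx":0,"wy":0,"wz":0},{"dx":-3.3,"dy":0.06,"dz":2.8,"wx":0,"wy":0,"wz":0},{"dx":0,"dy":0,"dz":0,"wx":0,"wy":0,"wz":0},{"dx":0,"dy":0,"dz":0,"wx":0,"wy":0,"wz":0}]'
python3 - <<'E'
from h import *
np.save('wcam.npy',np.array([np.hstack([a.ravel()]) for a in cam('wrist')],dtype=object),allow_pickle=True)
snap('wrist','w1.png',s=1.4); print(sense()['tcp_pos'])
E
```

```text
t: 3.65
tcp_pos: [0.449, -0.2796, 0.2199]
tool_rot: [0.488, 0.873, 0.0, -0.001]
force: [0.8, 0.5, 0.2]
finger_gap: 1.003
gripper_force: 0.0
[ 0.44903722 -0.27956     0.220385  ]
```

View pics/w1.png

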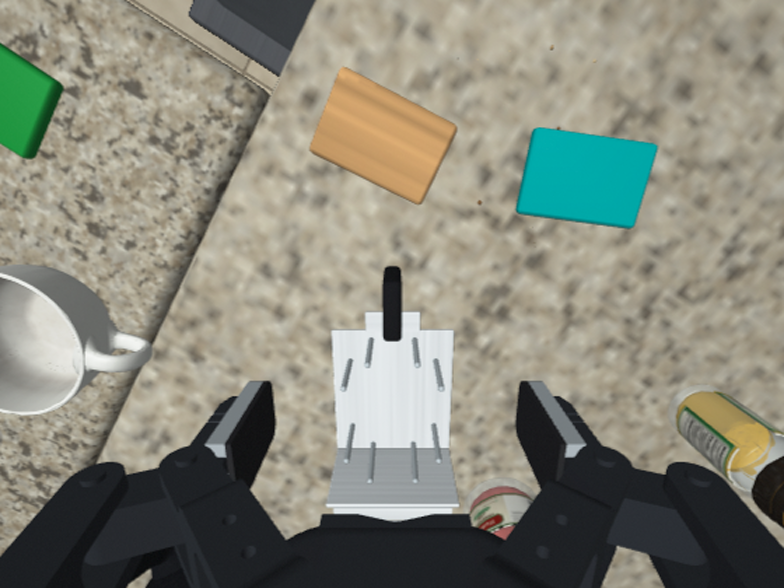

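Run:
```python
from h import *
c=cam('wrist'); print('campos',-c[1].T@c[2])
W=lambda u,v,z: ray('wrist',(u+.5)/1.4-.5,(v+.5)/1.4-.5,z,c)
a,b=W(332,331,.004),W(453,331,.004); m=(a+b)/2; dd=b-a
for s in (1,):
    ty=np.arctan2(dd[1],dd[0]); print('front',a,b,np.linalg.norm(dd),'dir',np.degrees(ty))
yaw=ty-np.pi/2 if np.cos(ty-np.pi/2+np.radians(58))>0 else ty+np.pi/2
h=np.array([np.cos(yaw),np.sin(yaw),0]);print('yaw',np.degrees(yaw),'grip',m-.028*h)
f,g=W(392,281,.046),W(392,268,.046);k=W(392,341,.046); print(f,g,k,np.linalg.norm(f-k),np.linalg.norm(g-k))
r=W(392,268,0); print(r, W(392,341,.002))
t=W(330,503,.067);t2=W(457,503,.067);print('plate top?',t,t2,np.linalg.norm(t-t2))
grip=np.r_[(m-.028*h)[:2],.03]; y=np.array([-h[1],h[0],0])
for q in ([-20,0,16],[20,0,16],[-20,0,-30],[133,45,30],[52-80+160,45,-26],[35,16,18]): 
    p=grip+(q[0]*h+q[1]*y)/1e3+[0,0,q[2]/1e3]; print(q,proj('wrist',p,c)*1.4)
```

```text
campos [ 0.40624972 -0.21251547  0.2907187 ]
front [ 0.42628704 -0.33395997  0.004     ] [ 0.50196337 -0.28747312  0.004     ] 0.08881404008217 dir 31.561791607200202
yaw -58.438208392799794 grip [ 0.44946951 -0.28685841  0.004     ]
[ 0.43851144 -0.26887767  0.046     ] [ 0.43433197 -0.26203609  0.046     ] [ 0.45891678 -0.30228025  0.046     ] 0.03914218537289097 0.047159367042099665
[ 0.43961062 -0.27134452  0.        ] [ 0.46838623 -0.31841981  0.002     ]
plate top? [ 0.47994197 -0.41515892  0.067     ] [ 0.55159698 -0.37112254  0.067     ] 0.08410494852717322
[-20, 0, 16] [391.68117738 282.4944671 ]
[20, 0, 16] [391.84266306 343.59539504]
[-20, 0, -30] [392.19026115 265.5623534 ]
[133, 45, 30] [457.90602506 504.13858492]
[132, 45, -26] [448.11656561 450.36540895]
[35, 16, 18] [416.90495884 366.47778536]
```

Run:
```python
from h import *
g=np.array([.4492,-.2862,.031]); q=rot(31.6,-15); z=q.apply([0,0,1]); print(z)
plan([(g-.134*z,q),(g-.054*z,q)],4,8)
```

```text
[ 0.13561753 -0.22044315 -0.96592583]
TURN 2 [-0.01 -7.53 -0.02]  SHIFT 2 [ 2.17 -0.17  2.52]
TURN 0 [0. 0. 0.]  SHIFT 2 [-0. -0.  4.]
```

```bash
python3 -m inch '[{"dx":0,"dy":0,"dz":0,"wx":0,"wy":-7.5,"wz":0},{"dx":0,"dy":0,"dz":0,"wx":0,"wy":-7.5,"wz":0},{"dx":2.17,"dy":-0.17,"dz":2.52,"wx":0,"wy":0,"wz":0},{"dx":2.17,"dy":-0.17,"dz":2.52,"wx":0,"wy":0,"wz":0},{"dx":0,"dy":0,"dz":0,"wx":0,"wy":0,"wz":0},{"dx":0,"dy":0,"dz":2,"wx":0,"wy":0,"wz":0},{"dx":0,"dy":0,"dz":2,"wx":0,"wy":0,"wz":0},{"dx":0,"dy":0,"dz":2,"wx":0,"wy":0,"wz":0},{"dx":0,"dy":0,"dz":1.9,"wx":0,"wy":0,"wz":0},{"dx":0,"dy":0,"dz":0,"wx":0,"wy":0,"wz":0}]' 
python3 -m inch '[{"dx":0,"dy":0,"dz":0,"wx":0,"wy":0,"wz":0},{"dx":0,"dy":0,"dz":0,"wx":0,"wy":0,"wz":0},{"dx":0,"dy":0,"dz":0,"wx":0,"wy":0,"wz":0},{"dx":0,"dy":0,"dz":0,"wx":0,"wy":0,"wz":0},{"dx":0,"dy":0,"dz":0,"wx":0,"wy":0,"wz":0},{"dx":0,"dy":0,"dz":0,"wx":0,"wy":0,"wz":0},{"dx":0,"dy":0,"dz":0,"wx":0,"wy":0,"wz":0},{"dx":0,"dy":0,"dz":0,"wx":0,"wy":0,"wz":0}]' 0 80
python3 - <<'E'
from h import *
s=sense();P=np.array(s['tcp_pos']);Q=R.from_quat(s['tool_rot']);print(P,P+.054*Q.apply([0,0,1]),Q.as_matrix().round(3).tolist())
snap('wrist','w2.png',s=1.4)
E
```

```text
t: 4.95
tcp_pos: [0.4431, -0.2766, 0.0844]
tool_rot: [0.484, 0.865, -0.064, 0.115]
force: [0.0, 0.5, -0.7]
finger_gap: 0.996
gripper_force: 0.0
t: 5.95
tcp_pos: [0.4424, -0.2757, 0.0842]
tool_rot: [0.484, 0.865, -0.064, 0.114]
force: [-0.8, 1.8, 5.7]
finger_gap: 0.128
gripper_force: 78.7
[ 0.442405   -0.27571853  0.08421169] [ 0.44976106 -0.28767006  0.03206718] [[-0.505, 0.852, 0.136], [0.823, 0.523, -0.221], [-0.26, 0.0, -0.966]]
```

View pics/w2.png

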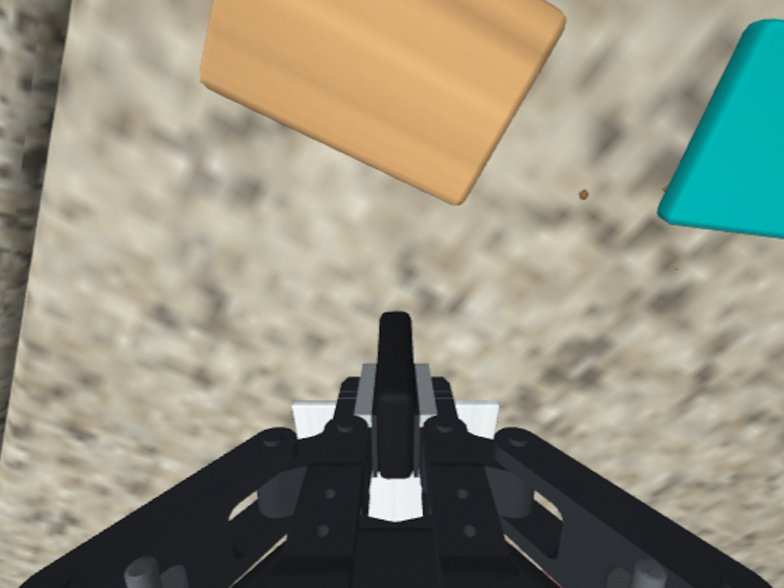

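```bash
cat > hook.py <<'E'
import numpy as np, heapq
rects=[(0,5,-14,0),(0,5,26,70),(36,60,-14,70),(0,60,-85,-14),(-30,0,-85,-73),(0,40,70,80)]
tr=[(0,10,0,3),(10,13,0,31),(-3,0,-60,3),(0,5,-60,-48)]
def samp(r,s=1.):
    a,b,c,d=r; X=np.linspace(a,b,int((b-a)/s)+1); Z=np.linspace(c,d,int((d-c)/s)+1)
    return np.vstack([[(x,z) for x in X for z in (c,d)],[(x,z) for x in (a,b) for z in Z]])
S=np.unique(np.vstack([samp(r) for r in tr]),axis=0)
def sd(p,r):
    qx=np.maximum(r[0]-p[...,0],p[...,0]-r[1]);qz=np.maximum(r[2]-p[...,1],p[...,1]-r[3])
    return np.hypot(np.maximum(qx,0),np.maximum(qz,0))+np.minimum(np.maximum(qx,qz),0)
TX=np.arange(-45,3.);TZ=np.arange(-6,21.);TH=np.arange(0,41,2.)
C=np.zeros((len(TX),len(TZ),len(TH)))
off=np.stack(np.meshgrid(TX,TZ,indexing='ij'),-1)
for k,t in enumerate(np.radians(TH)):
    P=S@np.array([[np.cos(t),-np.sin(t)],[np.sin(t),np.cos(t)]])
    A=P[None,None]+off[:,:,None]; C[:,:,k]=np.min([sd(A,r) .min(-1) for r in rects],axis=0)
i0=(0,list(TZ).index(2),list(TH).index(34)); g=(list(TX).index(-5),list(TZ).index(0),0)
# bottleneck path w/ cost favouring clearance
D={i0:0};pr={};h=[(0,i0)]
while h:
    d,n=heapq.heappop(h)
    if n==g:break
    if d>D[n]:continue
    for dx in(-1,0,1):
     for dz in(-1,0,1):
      for dk in(-1,0,1):
        m=(n[0]+dx,n[1]+dz,n[2]+dk)
        if m==n or min(m)<0 or m[0]>=len(TX) or m[1]>=len(TZ) or m[2]>=len(TH):continue
        c=C[m]
        if c<-.35: continue
        e=d+(abs(dx)+abs(dz)+abs(dk)*.7)*np.exp(-2*min(c,4))
        if e<D.get(m,1e9): D[m]=e;pr[m]=n;heapq.heappush(h,(e,m))
n=g;path=[n]
while n!=i0:n=pr[n];path.append(n)
for n in path[::-1]: print((TX[n[0]],TZ[n[1]],TH[n[2]]),round(C[n],1),end='; ')
E
python3 hook.py
```

```text
(np.float64(-45.0), np.float64(2.0), np.float64(34.0)) 17.8; (np.float64(-44.0), np.float64(2.0), np.float64(34.0)) 16.8; (np.float64(-43.0), np.float64(2.0), np.float64(34.0)) 15.9; (np.float64(-42.0), np.float64(2.0), np.float64(34.0)) 15.0; (np.float64(-41.0), np.float64(2.0), np.float64(34.0)) 14.0; (np.float64(-40.0), np.float64(2.0), np.float64(34.0)) 13.1; (np.float64(-39.0), np.float64(2.0), np.float64(34.0)) 12.2; (np.float64(-38.0), np.float64(2.0), np.float64(34.0)) 11.3; (np.float64(-37.0), np.float64(2.0), np.float64(34.0)) 10.5; (np.float64(-36.0), np.float64(2.0), np.float64(34.0)) 9.7; (np.float64(-35.0), np.float64(2.0), np.float64(34.0)) 8.9; (np.float64(-34.0), np.float64(2.0), np.float64(34.0)) 8.1; (np.float64(-33.0), np.float64(2.0), np.float64(34.0)) 7.4; (np.float64(-32.0), np.float64(2.0), np.float64(34.0)) 6.8; (np.float64(-31.0), np.float64(2.0), np.float64(34.0)) 6.2; (np.float64(-30.0), np.float64(2.0), np.float64(34.0)) 5.7; (np.float64(-29.0), np.float64(2.0), np.float64(34.0)) 5.1; (np.float64(-28.0), np.float64(2.0), np.float64(34.0)) 4.6; (np.float64
[... 1908 characters left out ...]
4; (np.float64(-5.0), np.float64(7.0), np.float64(12.0)) 4.2; (np.float64(-4.0), np.float64(6.0), np.float64(10.0)) 4.3; (np.float64(-4.0), np.float64(6.0), np.float64(8.0)) 3.9; (np.float64(-4.0), np.float64(5.0), np.float64(8.0)) 3.7; (np.float64(-4.0), np.float64(5.0), np.float64(6.0)) 3.2; (np.float64(-4.0), np.float64(4.0), np.float64(6.0)) 3.1; (np.float64(-4.0), np.float64(3.0), np.float64(4.0)) 2.4; (np.float64(-5.0), np.float64(3.0), np.float64(4.0)) 1.6; (np.float64(-5.0), np.float64(2.0), np.float64(4.0)) 1.3; (np.float64(-5.0), np.float64(2.0), np.float64(2.0)) 0.9; (np.float64(-5.0), np.float64(1.0), np.float64(2.0)) 0.7; (np.float64(-5.0), np.float64(0.0), np.float64(0.0)) 0.0;
```

```bash
cat >> h.py <<'E'
G=np.array([.5566,.1674,.085]); GY=-3.4; Y0=.03
GP=np.array([.4494,-.2867,.030])   # tray grip in world at grasp
TCP0=np.array([.442405,-.27571853,.08421169])
OFF=rot(31.6,-15).inv().apply(GP-TCP0); OFF[1]=0   # grip in tool frame
def tray(tx,tz,th,y0=None,g=None):
    "tongue (mm) in groove frame, tilt deg -> TCP pose"
    y0=Y0 if y0 is None else y0; g=G if g is None else g
    A=R.from_euler('z',GY,degrees=True)
    t=np.radians(th); X=np.array([np.cos(t),0,-np.sin(t)]);Z=np.array([np.sin(t),0,np.cos(t)])
    gr=np.array([tx/1e3,y0,tz/1e3])-.133*X-.030*Z
    q=rot(GY+90,-15+th); return g+A.apply(gr)-q.apply(OFF), q
E
python3 - <<'E'
from h import *
print(OFF, ray('top',420/1.42,153/1.42,.5))
p1=TCP0+[0,0,.25]; p2=p1+[-.08,0,.0]
T=tray(-60,130,0); print(T[0])
plan([(p1,rot(31.6,-15)),(p2,rot(GY+90,-15)),T,tray(-60,90,38),tray(-60,2,38)],5.5,9)
E
```

```text
[0.00145612 0.         0.05573391] [ 0.59394248 -0.03009516  0.5       ]
[0.35272332 0.2095654  0.23921169]
TURN 1 [ 0.01  0.07 -0.08]  SHIFT 5 [-1.29 -0.   -4.83]
TURN 7 [-2.03 -0.   -7.59]  SHIFT 2 [ 3.86 -0.24 -1.03]
TURN 0 [0. 0. 0.]  SHIFT 9 [0.69 5.38 0.91]
TURN 5 [ 0.   7.6 -0. ]  SHIFT 2 [-1.24  0.   -2.96]
TURN 0 [0. 0. 0.]  SHIFT 2 [-1.72  0.    4.05]
```

```bash
python3 -m inch '[{"dx":-0.6,"dy":0,"dz":-2.4,"wx":0,"wy":0,"wz":0},{"dx":-1.3,"dy":0,"dz":-4.8,"wx":0,"wy":0,"wz":0},{"dx":-1.3,"dy":0,"dz":-4.8,"wx":0,"wy":0,"wz":0},{"dx":-1.3,"dy":0,"dz":-4.8,"wx":0,"wy":0,"wz":0},{"dx":-1.0,"dy":0,"dz":-3.6,"wx":0,"wy":0,"wz":0},{"dx":0,"dy":0,"dz":0,"wx":0,"wy":0,"wz":0}]'
python3 -m inch '[{"dx":0,"dy":0,"dz":0,"wx":-2.03,"wy":0,"wz":-7.59},{"dx":0,"dy":0,"dz":0,"wx":-2.03,"wy":0,"wz":-7.59},{"dx":0,"dy":0,"dz":0,"wx":-2.03,"wy":0,"wz":-7.59},{"dx":0,"dy":0,"dz":0,"wx":-2.03,"wy":0,"wz":-7.59},{"dx":0,"dy":0,"dz":0,"wx":-2.03,"wy":0,"wz":-7.59},{"dx":0,"dy":0,"dz":0,"wx":-2.03,"wy":0,"wz":-7.59},{"dx":0,"dy":0,"dz":0,"wx":-2.03,"wy":0,"wz":-7.59},{"dx":3.8,"dy":-0.2,"dz":-1,"wx":0,"wy":0,"wz":0},{"dx":3.8,"dy":-0.2,"dz":-1,"wx":0,"wy":0,"wz":0},{"dx":0,"dy":0,"dz":0,"wx":0,"wy":0,"wz":0}]'
python3 - <<'E'
from h import *
plan([tray(-60,130,0),tray(-60,90,38),tray(-60,2,38)],5.5,9)
E
```

```text
t: 6.75
tcp_pos: [0.4431, -0.2765, 0.2976]
tool_rot: [0.484, 0.865, -0.064, 0.117]
force: [0.0, 0.2, -2.0]
finger_gap: 0.127
gripper_force: 78.2
t: 8.0
tcp_pos: [0.3607, -0.2732, 0.2922]
tool_rot: [0.032, 0.991, -0.001, 0.128]
force: [0.4, 0.6, -1.1]
finger_gap: 0.129
gripper_force: 78.2
TURN 1 [ 0.26 -0.32 -0.31]  SHIFT 9 [0.54 5.35 0.46]
TURN 5 [ 0.   7.6 -0. ]  SHIFT 2 [-1.24  0.   -2.96]
TURN 0 [0. 0. 0.]  SHIFT 2 [-1.72  0.    4.05]
```

```bash
python3 -m inch '[{"dx":-0.6,"dy":5.3,"dz":0,"wx":0,"wy":0,"wz":0},{"dx":-0.6,"dy":5.3,"dz":0,"wx":0,"wy":0,"wz":0},{"dx":-0.6,"dy":5.3,"dz":0,"wx":0,"wy":0,"wz":0},{"dx":0,"dy":5.3,"dz":0,"wx":0,"wy":0,"wz":0},{"dx":0,"dy":5.3,"dz":0,"wx":0,"wy":0,"wz":0},{"dx":0.7,"dy":5.3,"dz":0,"wx":0,"wy":0,"wz":0},{"dx":1.8,"dy":5.3,"dz":0.5,"wx":0,"wy":0,"wz":0},{"dx":2,"dy":5.3,"dz":1,"wx":0,"wy":0,"wz":0},{"dx":2,"dy":5.3,"dz":1,"wx":0,"wy":0,"wz":0},{"dx":0,"dy":0,"dz":0,"wx":0,"wy":0,"wz":0}]'
python3 - <<'E'
from h import *
plan([tray(-60,130,0),tray(-60,90,38),tray(-60,2,38)],5.5,9)
E
```

```text
t: 9.25
tcp_pos: [0.3511, 0.2071, 0.2561]
tool_rot: [0.025, 0.991, -0.004, 0.128]
force: [0.5, -0.2, -1.8]
finger_gap: 0.128
gripper_force: 78.7
TURN 1 [ 0.03 -0.31  0.46]  SHIFT 1 [0.3  0.25 1.66]
TURN 5 [ 0.   7.6 -0. ]  SHIFT 2 [-1.24  0.   -2.96]
TURN 0 [0. 0. 0.]  SHIFT 2 [-1.72  0.    4.05]
```

```bash
python3 -m inch '[{"dx":0,"dy":0,"dz":0,"wx":0,"wy":7.6,"wz":0.4},{"dx":0,"dy":0,"dz":0,"wx":0,"wy":7.6,"wz":0},{"dx":0,"dy":0,"dz":0,"wx":0,"wy":7.6,"wz":0},{"dx":0,"dy":0,"dz":0,"wx":0,"wy":7.6,"wz":0},{"dx":0,"dy":0,"dz":0,"wx":0,"wy":7.3,"wz":0},{"dx":0,"dy":0,"dz":0,"wx":0,"wy":0,"wz":0}]'
python3 - <<'E'
from h import *
plan([tray(-50,45,38),tray(-50,2,38)],5.5,9)
E
```

```text
t: 10.0
tcp_pos: [0.356, 0.2025, 0.257]
tool_rot: [0.034, 0.98, 0.008, -0.196]
force: [-0.6, -0.6, -2.6]
finger_gap: 0.128
gripper_force: 78.7
TURN 1 [ 0.32  0.35 -0.57]  SHIFT 2 [-2.75  0.34 -0.19]
TURN 0 [0. 0. 0.]  SHIFT 1 [-1.68  0.    3.96]
```

```bash
python3 -m inch '[{"dx":-2.75,"dy":0.34,"dz":-0.19,"wx":0.2,"wy":0.35,"wz":-0.5},{"dx":-2.75,"dy":0.34,"dz":-0.19,"wx":0,"wy":0,"wz":0},{"dx":0,"dy":0,"dz":0,"wx":0,"wy":0,"wz":0},{"dx":0,"dy":0,"dz":0,"wx":0,"wy":0,"wz":0}]'
python3 - <<'E'
from h import *
s=sense();P=np.array(s['tcp_pos']);Q=R.from_quat(s['tool_rot'])
im=np.asarray(eyes.snapshot('top'))[:,:,::-1]
o=(160,145)
a=cv2.resize(im[o[1]:o[1]+85,o[0]:o[0]+125],None,fx=6.4,fy=6.4,interpolation=cv2.INTER_CUBIC)
A=R.from_euler('z',GY,degrees=True)
def mk(Pw,c):
    u=proj('top',Pw); x=tuple(int(round(v)) for v in ((u-o+.5)*6.4-.5)); cv2.circle(a,x,4,c,1)
# tray points predicted
tr=Q*R.from_euler('y',15,degrees=True); X,Yv,Z=[tr.apply(v) for v in ([-1,0,0],[0,1,0],[0,0,-1])]
gr=P+Q.apply(OFF)
for q in ([-20,0,16],[20,0,16],[133,45,33],[133,-45,33],[28,45,-26],[28,-45,-26],[143,40,61],[143,-40,61]):
    mk(gr+(q[0]*X+q[1]*Yv+q[2]*Z)/1e3,(0,0,255))
for q in ([0,155,0],[0,-155,0],[-30,165,-73],[-30,-165,-73],[0,165,80],[0,-165,80],[0,155,26],[0,-155,26]):
    mk(G+A.apply(q)/1e3,(255,0,0))
cv2.imwrite('pics/t3.png',a)
t=gr+.133*X+.03*Z; print(A.inv().apply(t-G)*1e3)
plan([tray(-50,2,38)])
E
```

```text
t: 10.5
tcp_pos: [0.405, 0.2065, 0.2402]
tool_rot: [0.029, 0.979, 0.006, -0.2]
force: [-0.3, 0.1, -1.2]
finger_gap: 0.128
gripper_force: 78.7
[-53.72975007  30.24056789  46.00788729]
TURN 1 [ 0.02 -0.13  0.07]  SHIFT 2 [-1.03 -0.01  1.97]
```

View pics/t3.png

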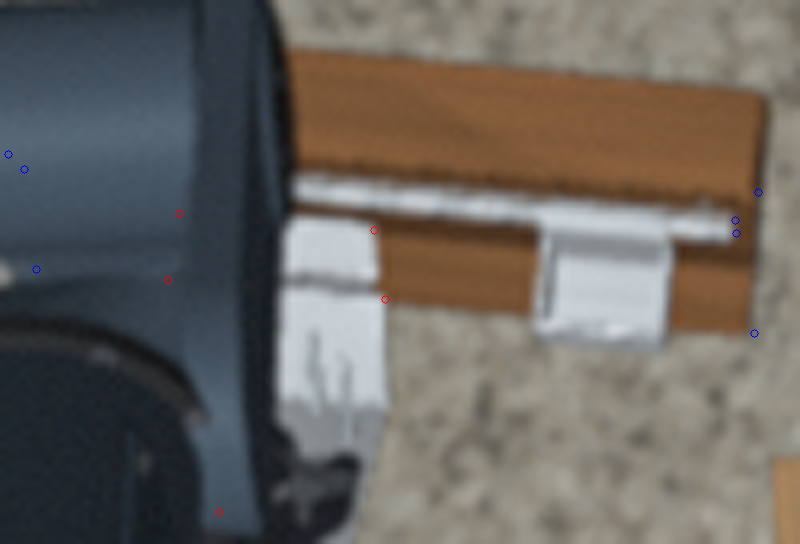

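```bash
python3 -m inch '[{"dx":-1.03,"dy":0,"dz":1.97,"wx":0,"wy":0,"wz":0},{"dx":-1.03,"dy":0,"dz":1.97,"wx":0,"wy":0,"wz":0},{"dx":0,"dy":0,"dz":0,"wx":0,"wy":0,"wz":0},{"dx":0,"dy":0,"dz":0,"wx":0,"wy":0,"wz":0}]'
python3 - <<'E'
from h import *
plan([tray(-23,2.5,38),tray(-15,10.5,38),tray(-13,11,34),tray(-11,11,30),tray(-9,10,25)],1,9)
E
```

```text
t: 11.05
tcp_pos: [0.4095, 0.2068, 0.1967]
tool_rot: [0.028, 0.979, 0.006, -0.2]
force: [-0.4, 0.3, -1.5]
finger_gap: 0.127
gripper_force: 78.6
TURN 1 [ 0.04 -0.04  0.09]  SHIFT 3 [-0.8  -0.02 -0.33]
TURN 0 [0. 0. 0.]  SHIFT 2 [-0.21  0.   -0.52]
TURN 1 [ 0. -4.  0.]  SHIFT 1 [ 0.29 -0.    0.81]
TURN 1 [ 0. -4.  0.]  SHIFT 1 [0.27 0.   0.87]
TURN 1 [-0. -5. -0.]  SHIFT 2 [ 0.19 -0.    0.61]
```

```bash
python3 -m inch '[{"dx":-0.8,"dy":0,"dz":-0.33,"wx":0,"wy":0,"wz":0},{"dx":-0.8,"dy":0,"dz":-0.33,"wx":0,"wy":0,"wz":0},{"dx":-0.8,"dy":0,"dz":-0.33,"wx":0,"wy":0,"wz":0},{"dx":0,"dy":0,"dz":0,"wx":0,"wy":0,"wz":0},{"dx":0,"dy":0,"dz":0,"wx":0,"wy":0,"wz":0}]'
python3 - <<'E'
from h import *
s=sense();P=np.array(s['tcp_pos']);Q=R.from_quat(s['tool_rot'])
plan([tray(-23,2.5,38),tray(-15,10.5,38)],1,9)
im=np.asarray(eyes.snapshot('top'))[:,:,::-1]
o=(195,160)
a=cv2.resize(im[o[1]:o[1]+50,o[0]:o[0]+80],None,fx=10,fy=10,interpolation=cv2.INTER_CUBIC)
tr=Q*R.from_euler('y',15,degrees=True); X,Yv,Z=[tr.apply(v) for v in ([-1,0,0],[0,1,0],[0,0,-1])]
gr=P+Q.apply(OFF)
for q in ([130,-45,33],[133,-45,33],[143,-40,61],[146,-40,61],[130,-45,-26]):
    u=(proj('top',gr+(q[0]*X+q[1]*Yv+q[2]*Z)/1e3)-o+.5)*10-.5; cv2.circle(a,tuple(u.round().astype(int).tolist()),3,(0,0,255),1); print(q,u.round(1))
cv2.imwrite('pics/t4.png',a)
E
```

```text
t: 11.68
tcp_pos: [0.4355, 0.2051, 0.1956]
tool_rot: [0.029, 0.979, 0.006, -0.2]
force: [0.1, -0.9, -1.8]
finger_gap: 0.13
gripper_force: 78.6
TURN 1 [ 0.03 -0.11  0.07]  SHIFT 1 [ 0.04 -0.05 -0.08]
TURN 0 [0. 0. 0.]  SHIFT 2 [-0.21  0.   -0.52]
[130, -45, 33] [283.4 247.5]
[133, -45, 33] [285.3 240.6]
[143, -40, 61] [269.8 137.1]
[146, -40, 61] [271.7 130.3]
[130, -45, -26] [290.4 406.4]
```

View pics/t4.png

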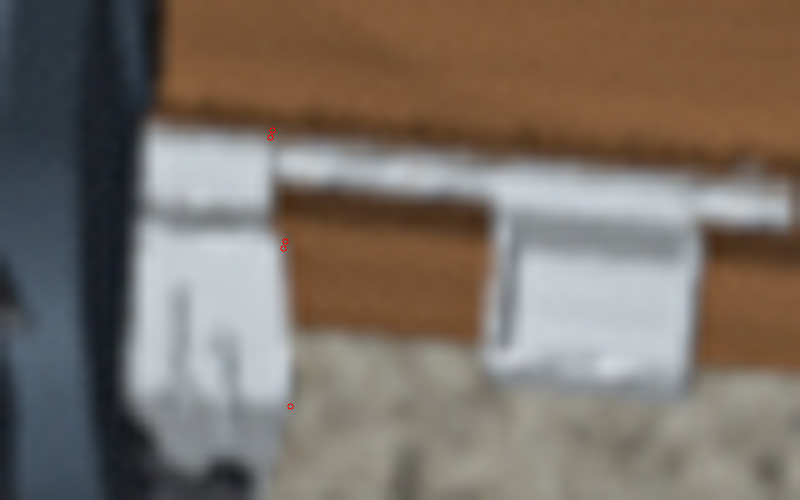

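Run:
```python
from h import *
A=R.from_euler('z',GY,degrees=True);o=(195,160)
for y in(-12,-70,-150):
  for x,z in((0,0),(0,26),(0,80),(-30,-73),(5,26),(36,0)):
    u=(proj('top',G+A.apply([x,y,z])/1e3)-o+.5)*10-.5; print((x,y,z),u.round(0))
```

```text
(0, -12, 0) [287. 168.]
(0, -12, 26) [275. 146.]
(0, -12, 80) [247.  98.]
(-30, -12, -73) [309. 324.]
(5, -12, 26) [277. 128.]
(36, -12, 0) [302.  43.]
(0, -70, 0) [495. 187.]
(0, -70, 26) [487. 165.]
(0, -70, 80) [470. 118.]
(-30, -70, -73) [505. 342.]
(5, -70, 26) [489. 148.]
(36, -70, 0) [509.  62.]
(0, -150, 0) [782. 213.]
(0, -150, 26) [781. 192.]
(0, -150, 80) [777. 145.]
(-30, -150, -73) [777. 366.]
(5, -150, 26) [782. 174.]
(36, -150, 0) [794.  87.]
```

Run:
```python
from h import *
im=np.asarray(eyes.snapshot('top')).astype(int)
K,Rm,t=cam('top')
for c in (212,216,220,226,232,238,270): print(c,[tuple(im[r,c]) [0] for r in range(166,197)],[int(im[r,c,2]) for r in range(166,186)])
A=R.from_euler('z',GY,degrees=True)
for c in (232,270):
  for n,x,z in (('foot',-30,-73),('lowfront',0,0),('lowback',5,0),('mouth',0,26),('topfront',0,80)):
    for y in np.linspace(-200,200,2000):
        u=proj('top',G+A.apply([x,y,z])/1e3,(K,Rm,t))
        if u[0]<c: continue
        v=u
    print(c,n,v.round(2)) if False else None
  for n,x,z in (('foot',-30,-73),('lowfront',0,0),('lowback',5,0),('mouth',0,26),('topfront',0,80)):
    L=np.array([proj('top',G+A.apply([x,y,z])/1e3,(K,Rm,t)) for y in (-160,160)]); 
    print(c,n,round(np.interp(c,*L[L[:,0].argsort()].T),2))
```

```text
212 [np.int64(124), np.int64(128), np.int64(134), np.int64(124), np.int64(100), np.int64(94), np.int64(113), np.int64(145), np.int64(178), np.int64(196), np.int64(197), np.int64(196), np.int64(190), np.int64(177), np.int64(147), np.int64(126), np.int64(131), np.int64(167), np.int64(193), np.int64(195), np.int64(197), np.int64(196), np.int64(181), np.int64(166), np.int64(163), np.int64(163), np.int64(169), np.int64(169), np.int64(165), np.int64(159), np.int64(157)] [53, 56, 60, 54, 40, 48, 90, 145, 189, 210, 211, 208, 202, 186, 154, 135, 141, 178, 206, 208]
216 [np.int64(127), np.int64(129), np.int64(131), np.int64(118), np.int64(100), np.int64(86), np.int64(95), np.int64(135), np.int64(176), np.int64(192), np.int64(197), np.int64(196), np.int64(195), np.int64(188), np.int64(153), np.int64(117), np.int64(130), np.int64(176), np.int64(201), np.int64(200), np.int64(198), np.int64(197), np.int64(197), np.int64(197), np.int64(196), np.int64(196), np.int64(190), np.int64(175), np.int64(165), np.int64(173), np.int64(184)] [57, 58, 61, 52, 45, 35, 67, 135, 187, 205, 211, 208, 208, 200, 162, 
[... 2273 characters left out ...]
np.int64(126), np.int64(127), np.int64(131), np.int64(135), np.int64(137), np.int64(134), np.int64(120), np.int64(106), np.int64(107), np.int64(111), np.int64(133), np.int64(159), np.int64(185), np.int64(170), np.int64(116), np.int64(81), np.int64(79), np.int64(84), np.int64(101), np.int64(120), np.int64(130), np.int64(131), np.int64(127), np.int64(125), np.int64(120), np.int64(115), np.int64(120), np.int64(117), np.int64(118)] [56, 55, 55, 57, 59, 61, 60, 60, 52, 52, 74, 93, 131, 164, 195, 181, 117, 51, 33, 38]
232 foot 192.57
232 lowfront 177.14
232 lowback 175.38
232 mouth 175.07
232 topfront 170.45
270 foot 195.99
270 lowfront 180.57
270 lowback 178.8
270 mouth 178.49
270 topfront 173.88
```

```bash
python3 -m inch '[{"dx":-0.21,"dy":0,"dz":-0.52,"wx":0,"wy":0,"wz":0},{"dx":-0.21,"dy":0,"dz":-0.54,"wx":0,"wy":0,"wz":0},{"dx":0,"dy":0,"dz":0,"wx":0,"wy":0,"wz":0},{"dx":0,"dy":0,"dz":0,"wx":0,"wy":0,"wz":0}]'
python3 - <<'E'
from h import *
plan([tray(-15,10.5,38),tray(-13,11,34),tray(-11,11,30),tray(-9,10,25),tray(-7,9,20),tray(-5.5,7.5,15),tray(-5,6,10)],5,9)
E
```

```text
t: 12.28
tcp_pos: [0.4437, 0.2047, 0.2038]
tool_rot: [0.028, 0.979, 0.006, -0.2]
force: [0.6, 0.4, -2.6]
finger_gap: 0.127
gripper_force: 78.6
TURN 1 [ 0.04 -0.06  0.08]  SHIFT 1 [ 0.05 -0.05 -0.05]
TURN 1 [ 0. -4.  0.]  SHIFT 1 [ 0.29 -0.    0.81]
TURN 1 [ 0. -4.  0.]  SHIFT 1 [0.27 0.   0.87]
TURN 1 [-0. -5. -0.]  SHIFT 1 [ 0.37 -0.    1.22]
TURN 1 [ 0. -5.  0.]  SHIFT 1 [ 0.38 -0.    1.23]
TURN 1 [ 0. -5.  0.]  SHIFT 1 [0.43 0.   1.3 ]
TURN 1 [ 0. -5.  0.]  SHIFT 1 [0.55 0.   1.31]
```

```bash
python3 -m inch '[{"dx":0.29,"dy":0,"dz":0.81,"wx":0,"wy":-4,"wz":0},{"dx":0.27,"dy":0,"dz":0.87,"wx":0,"wy":-4,"wz":0},{"dx":0,"dy":0,"dz":0,"wx":0,"wy":0,"wz":0},{"dx":0,"dy":0,"dz":0,"wx":0,"wy":0,"wz":0}]'
python3 - <<'E'
from h import *
plan([tray(-11,11,30),tray(-9,10,25),tray(-7,9,20),tray(-5.5,7.5,15),tray(-5,6,10)],5,9)
E
```

```text
t: 12.78
tcp_pos: [0.4331, 0.2054, 0.1903]
tool_rot: [0.029, 0.991, 0.005, -0.131]
force: [-0.8, -0.6, -1.8]
finger_gap: 0.127
gripper_force: 78.7
TURN 1 [ 0.06 -0.06  0.07]  SHIFT 1 [-0.02 -0.07  0.03]
TURN 1 [-0. -5. -0.]  SHIFT 1 [ 0.37 -0.    1.22]
TURN 1 [ 0. -5.  0.]  SHIFT 1 [ 0.38 -0.    1.23]
TURN 1 [ 0. -5.  0.]  SHIFT 1 [0.43 0.   1.3 ]
TURN 1 [ 0. -5.  0.]  SHIFT 1 [0.55 0.   1.31]
```

Accurate and free of contact so far.

```bash
python3 -m inch '[{"dx":0.37,"dy":-0.05,"dz":1.22,"wx":0,"wy":-5,"wz":0},{"dx":0.38,"dy":0,"dz":1.23,"wx":0,"wy":-5,"wz":0},{"dx":0,"dy":0,"dz":0,"wx":0,"wy":0,"wz":0},{"dx":0,"dy":0,"dz":0,"wx":0,"wy":0,"wz":0}]'
python3 - <<'E'
from h import *
plan([tray(-7,9,20),tray(-5.5,7.5,15),tray(-5,6,10),tray(-4.5,4,5),tray(-5,2,2)],5,9)
E
```

```text
t: 13.28
tcp_pos: [0.4214, 0.2058, 0.1682]
tool_rot: [0.029, 0.999, 0.002, -0.044]
force: [0.6, -0.4, -2.0]
finger_gap: 0.13
gripper_force: 78.7
TURN 1 [ 0.09 -0.02  0.05]  SHIFT 1 [-0.15 -0.03  0.14]
TURN 1 [ 0. -5.  0.]  SHIFT 1 [0.43 0.   1.3 ]
TURN 1 [ 0. -5.  0.]  SHIFT 1 [0.55 0.   1.31]
TURN 1 [ 0. -5.  0.]  SHIFT 1 [ 0.57 -0.    1.36]
TURN 1 [ 0. -3. -0.]  SHIFT 1 [ 0.43 -0.    0.88]
```

```bash
python3 -m inch '[{"dx":0.3,"dy":-0.03,"dz":1.4,"wx":0,"wy":-5,"wz":0},{"dx":0.52,"dy":0,"dz":1.33,"wx":0,"wy":-5,"wz":0},{"dx":0,"dy":0,"dz":0,"wx":0,"wy":0,"wz":0},{"dx":0,"dy":0,"dz":0,"wx":0,"wy":0,"wz":0}]'
python3 - <<'E'
from h import *
plan([tray(-5,6,10),tray(-4.5,4,5),tray(-5,2,2),tray(-5,0,0)],5,9)
E
```

```text
t: 13.78
tcp_pos: [0.4123, 0.2061, 0.1413]
tool_rot: [0.029, 0.999, -0.0, 0.044]
force: [0.4, 0.9, -0.6]
finger_gap: 0.125
gripper_force: 78.7
TURN 1 [0.1  0.01 0.02]  SHIFT 1 [-0.16 -0.01  0.13]
TURN 1 [ 0. -5.  0.]  SHIFT 1 [ 0.57 -0.    1.36]
TURN 1 [ 0. -3. -0.]  SHIFT 1 [ 0.43 -0.    0.88]
TURN 1 [-0. -2.  0.]  SHIFT 1 [ 0.27 -0.    0.66]
```

```bash
python3 -m inch '[{"dx":0.44,"dy":0,"dz":1.45,"wx":0,"wy":-5,"wz":0},{"dx":0,"dy":0,"dz":0,"wx":0,"wy":0,"wz":0},{"dx":0,"dy":0,"dz":0,"wx":0,"wy":0,"wz":0}]'
python3 -m inch '[{"dx":0.4,"dy":0,"dz":0.85,"wx":0,"wy":-3,"wz":0},{"dx":0,"dy":0,"dz":0,"wx":0,"wy":0,"wz":0},{"dx":0,"dy":0,"dz":0,"wx":0,"wy":0,"wz":0}]'
python3 - <<'E'
from h import *
plan([tray(-5,2,2),tray(-5,0,0)],5,9)
E
```

```text
t: 14.15
tcp_pos: [0.4088, 0.2063, 0.1265]
tool_rot: [0.029, 0.996, -0.002, 0.087]
force: [-0.2, -0.6, -2.6]
finger_gap: 0.122
gripper_force: 78.7
t: 14.52
tcp_pos: [0.4059, 0.2063, 0.1174]
tool_rot: [0.029, 0.993, -0.003, 0.113]
force: [0.4, 0.1, -2.7]
finger_gap: 0.129
gripper_force: 78.7
TURN 1 [ 0.07 -0.02  0.02]  SHIFT 1 [-0.23  0.01  0.17]
TURN 1 [-0. -2.  0.]  SHIFT 1 [ 0.27 -0.    0.66]
```

```bash
python3 -m inch '[{"dx":0.1,"dy":0,"dz":0.5,"wx":0,"wy":-2,"wz":0},{"dx":0,"dy":0,"dz":0,"wx":0,"wy":0,"wz":0},{"dx":0,"dy":0,"dz":0,"wx":0,"wy":0,"wz":0}]'
python3 -m inch '[{"dx":-0.05,"dy":0,"dz":0.2,"wx":0,"wy":0,"wz":0},{"dx":0,"dy":0,"dz":0,"wx":0,"wy":0,"wz":0},{"dx":0,"dy":0,"dz":0,"wx":0,"wy":0,"wz":0}]'
python3 - <<'E'
from h import *
plan([tray(-5,0,0)],5,9)
E
```

```text
t: 14.9
tcp_pos: [0.4058, 0.2059, 0.1126]
tool_rot: [0.03, 0.991, -0.004, 0.129]
force: [-0.2, -1.1, -1.1]
finger_gap: 0.124
gripper_force: 78.7
t: 15.28
tcp_pos: [0.4058, 0.2064, 0.1117]
tool_rot: [0.03, 0.991, -0.003, 0.13]
force: [-3.9, 2.8, 11.1]
finger_gap: 0.125
gripper_force: 80.8
TURN 1 [ 0.1  -0.09 -0.04]  SHIFT 1 [-0.11 -0.    0.29]
```

```bash
python3 -m inch '[{"dx":0.1,"dy":0,"dz":0,"wx":0,"wy":0,"wz":0},{"dx":0,"dy":0,"dz":0,"wx":0,"wy":0,"wz":0},{"dx":0,"dy":0,"dz":0,"wx":0,"wy":0,"wz":0}]'
python3 -m inch '[{"dx":-0.3,"dy":0,"dz":0.0,"wx":0,"wy":0,"wz":0},{"dx":0,"dy":0,"dz":0,"wx":0,"wy":0,"wz":0},{"dx":0,"dy":0,"dz":0,"wx":0,"wy":0,"wz":0}]'
python3 - <<'E'
from h import *
snap('wrist','w5.png',s=1.4); s=sense(); print(s['ft_torque'])
E
```

```text
t: 15.65
tcp_pos: [0.4058, 0.2065, 0.1117]
tool_rot: [0.03, 0.991, -0.003, 0.13]
force: [-1.9, 1.5, 11.6]
finger_gap: 0.126
gripper_force: 80.9
t: 16.02
tcp_pos: [0.406, 0.2062, 0.1119]
tool_rot: [0.029, 0.991, -0.003, 0.128]
force: [-8.0, 4.8, 10.4]
finger_gap: 0.126
gripper_force: 80.8
[ 0.64669604  0.55423568 -0.16225923]
```

View pics/w5.png

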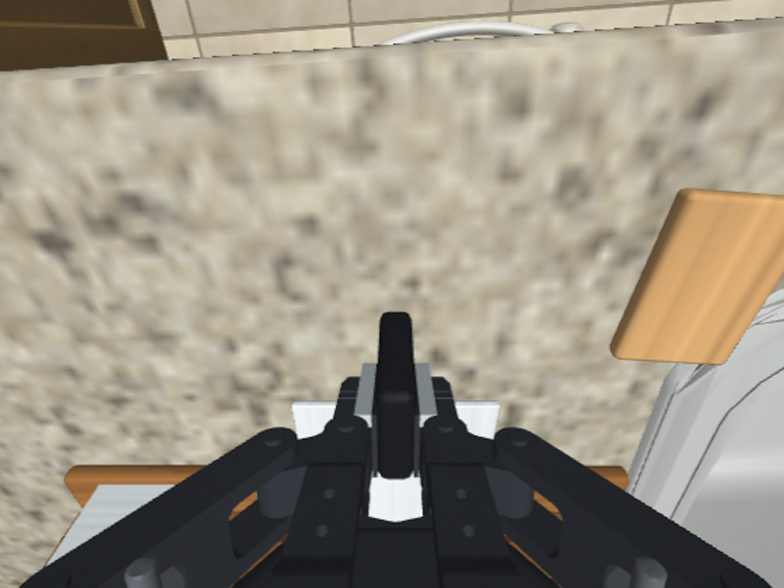

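```bash
python3 -m inch '[{"dx":0.15,"dy":0,"dz":-0.05,"wx":0,"wy":0,"wz":0},{"dx":0,"dy":0,"dz":0,"wx":0,"wy":0,"wz":0}]'
python3 -m inch '[{"dx":0,"dy":0,"dz":0,"wx":0,"wy":0,"wz":0},{"dx":0,"dy":0,"dz":0,"wx":0,"wy":0,"wz":0},{"dx":0,"dy":0,"dz":0,"wx":0,"wy":0,"wz":0},{"dx":0,"dy":0,"dz":0,"wx":0,"wy":0,"wz":0}]' 0.4 20
python3 - <<'E'
from h import *
im=np.asarray(eyes.snapshot('wrist'))[:,:,::-1]
c=cam('wrist'); s=sense(); print(s['tcp_pos'],s['tool_rot'])
im=cv2.resize(im,None,fx=1.4,fy=1.4,interpolation=cv2.INTER_CUBIC)
A=R.from_euler('z',GY,degrees=True)
for q in ([-158,0,-14],[-118,0,-14],[-158,0,-60],[-110,45,-56],[-110,-45,-56]):
    u=proj('wrist',G+A.apply(np.array(q)+[0,30,0])/1e3,c)*1.4; print(q,u.round(0)); cv2.circle(im,tuple(u.astype(int).tolist()),4,(0,0,255),1)
cv2.imwrite('pics/w6.png',im)
E
```

```text
t: 16.32
tcp_pos: [0.4059, 0.2063, 0.1118]
tool_rot: [0.029, 0.991, -0.003, 0.129]
force: [-4.7, 3.3, 7.4]
finger_gap: 0.127
gripper_force: 80.2
t: 16.82
tcp_pos: [0.4066, 0.2059, 0.111]
tool_rot: [0.029, 0.991, -0.004, 0.129]
force: [0.1, -0.7, -0.6]
finger_gap: 0.4
gripper_force: 0.0
[0.40652969 0.20587814 0.11100926] [ 0.02915935  0.99124805 -0.00379851  0.12869579]
[-158, 0, -14] [398. 399.]
[-118, 0, -14] [397. 483.]
[-158, 0, -60] [397. 311.]
[-110, 45, -56] [500. 407.]
[-110, -45, -56] [294. 407.]
```

View pics/w6.png

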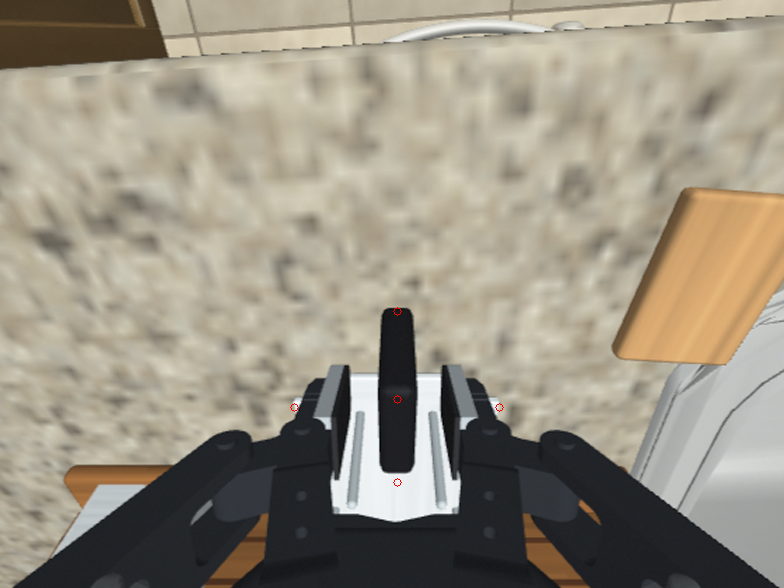

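```bash
python3 -m inch '[{"dx":0,"dy":0,"dz":-2,"wx":0,"wy":0,"wz":0},{"dx":0,"dy":0,"dz":-4,"wx":0,"wy":0,"wz":0},{"dx":0,"dy":0,"dz":-5,"wx":0,"wy":0,"wz":0},{"dx":0,"dy":0,"dz":-4,"wx":0,"wy":0,"wz":0},{"dx":0,"dy":0,"dz":0,"wx":0,"wy":7.5,"wz":0},{"dx":0,"dy":0,"dz":0,"wx":0,"wy":7.5,"wz":0},{"dx":0,"dy":0,"dz":0,"wx":0,"wy":0,"wz":0},{"dx":0,"dy":0,"dz":0,"wx":0,"wy":0,"wz":0}]' 1
python3 - <<'E'
from h import *
c=cam('wrist'); np.savez('c7.npz',*c); snap('wrist','w7.png',s=1.4); print(sense()['tcp_pos'])
E
```

```text
t: 17.88
tcp_pos: [0.3673, 0.2079, 0.2557]
tool_rot: [0.029, 1.0, -0.0, -0.002]
force: [-0.2, -0.9, -0.1]
finger_gap: 0.996
gripper_force: 0.0
[0.36703717 0.20793126 0.25562718]
```

View pics/w7.png

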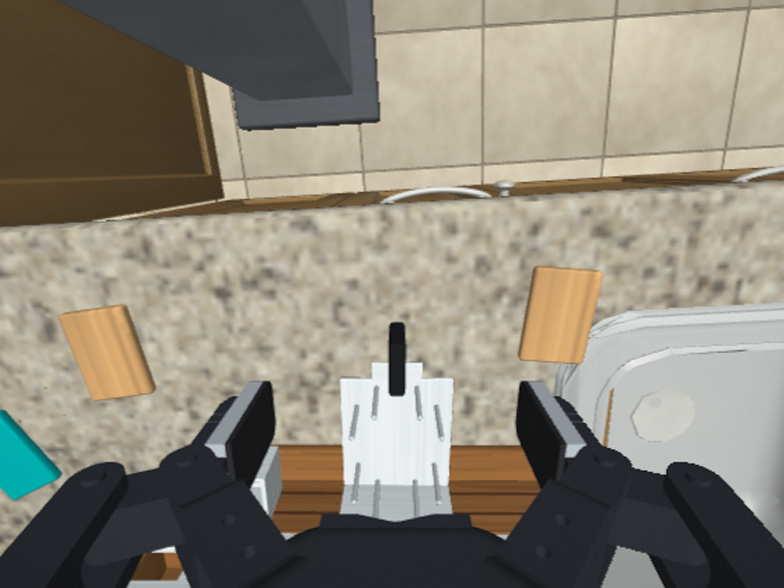

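Run:
```python
from h import *
from scipy.optimize import least_squares
c=[v for v in np.load('c7.npz').values()]
M=[([-52,45,0],(452,379)),([-52,-45,0],(341,379)),([50,45,0],(451,486)),([50,-45,0],(341,486)),
([-60,0,42],(397,395)),([-28,32,44],(442,438)),([-28,-32,44],(351,438)),([-45,16,44],(422,418)),([-45,-16,44],(374,418)),([28,32,44],(440,500)),([28,-32,44],(354,502)),([-45,16,0],(418,387)),([-45,-16,0],(376,387))]
A=R.from_euler('z',GY,degrees=True)
def f(p,full=False):
    r=R.from_euler('zy',[GY+p[3],p[4]],degrees=True); t=G+A.apply(np.array([-58,30,-56])/1e3+np.array(p[:3])/1e3)
    e=np.array([proj('wrist',t+r.apply(np.array(q,float)/1e3),c)-((np.array(u)+.5)/1.4-.5) for q,u in M])
    return e if full else e.ravel()
s=least_squares(f,np.zeros(5),loss='soft_l1'); J=np.linalg.inv(s.jac.T@s.jac)
print('dx,dy,dz mm, dyaw,pitch',s.x.round(2),np.sqrt(np.diag(J)).round(2)); print(f(s.x,True).round(1).tolist())
for z in (0,1.0,-2):
    h=lambda p:f([p[0],p[1],z,p[2],p[3]]); w=least_squares(h,np.zeros(4),loss='soft_l1'); print(z,w.x.round(2),w.cost)
# panel foot front edge, and coasters
for u in (290,330,470,520): print(A.inv().apply(ray('wrist',(u+.5)/1.4-.5,(445.5)/1.4-.5,.012,c)-G).round(4))
```

```text
dx,dy,dz mm, dyaw,pitch [-2.89  0.13 -0.86  0.06 -1.  ] [1.77 0.42 2.37 0.46 0.64]
[[1.1, -0.1], [-0.6, -0.1], [-1.5, -0.1], [2.7, -0.2], [0.0, 0.9], [0.0, 0.0], [0.7, -0.0], [-1.5, -0.7], [0.1, -0.8], [-0.2, 2.0], [0.1, 0.5], [-0.8, -0.2], [0.6, -0.2]]
0 [-3.5   0.12  0.04 -0.93] 7.10614395303075
1.0 [-4.22  0.11  0.02 -0.85] 7.341737673805308
-2 [-2.07  0.14  0.09 -1.09] 7.158876504579063
[-0.0397 -0.064  -0.073 ]
[-0.0398 -0.0287 -0.073 ]
[-0.0399  0.0947 -0.073 ]
[-0.0399  0.1388 -0.073 ]
```

```bash
cat >> h.py <<'E'
def coaster(pts,c,z=.01):
    "pts: 4 corners in order around (1.4x px) -> centre, yaw of long axis"
    W=np.array([ray('wrist',(u+.5)/1.4-.5,(v+.5)/1.4-.5,z,c) for u,v in pts])
    r=cv2.minAreaRect((W[:,:2]*1000).astype(np.float32)); m=W.mean(0)
    e=[W[(i+1)%4]-W[i] for i in range(4)]; L=[np.linalg.norm(x) for x in e]
    k=0 if L[0]+L[2]>L[1]+L[3] else 1; d=e[k]-e[k+2]; d=d*np.sign(d[0])
    return m.round(4),round(np.degrees(np.arctan2(d[1],d[0])),1),np.array(L).round(4)
E
python3 - <<'E'
from h import *
c=[v for v in np.load('c7.npz').values()]
print(coaster([(537,267),(601,271),(584,363),(520,360)],c))
print(coaster([(61,314),(124,305),(155,390),(94,400)],c))
w=np.load('wcam.npy',allow_pickle=True); c1=[np.array(w[0],float).reshape(3,3),np.array(w[1],float).reshape(3,3),np.array(w[2],float)]
print(coaster([(344,68),(456,127),(420,203),(310,150)],c1))
E
```

```text
(array([0.4074, 0.3372, 0.01  ]), np.float64(-6.4), array([0.0498, 0.0782, 0.0534, 0.0788]))
(array([ 0.4179, -0.0318,  0.01  ]), np.float64(4.3), array([0.0524, 0.0766, 0.0547, 0.0784]))
(array([ 0.3904, -0.2015,  0.01  ]), np.float64(6.3), array([0.0754, 0.0506, 0.0769, 0.0513]))
```

Run:
```python
from h import *
print(sense()['q'])
plan([([.4074,.3372,.19],rot(83.6))],5.5,9)
```

```text
[ 2.48885611e-01  3.40220742e-01  1.97243141e+00  6.89186848e-04
  8.33141632e-01 -1.26386198e+00]
TURN 1 [-0.05 -0.24  3.05]  SHIFT 3 [-0.86  4.43  2.19]
```

```bash
python3 -m inch '[{"dx":0,"dy":4.4,"dz":0,"wx":0,"wy":0,"wz":3},{"dx":-1.3,"dy":4.4,"dz":2.2,"wx":0,"wy":0,"wz":0},{"dx":-1.3,"dy":4.4,"dz":4.3,"wx":0,"wy":0,"wz":0},{"dx":0,"dy":0,"dz":0,"wx":0,"wy":0,"wz":0},{"dx":0,"dy":0,"dz":0,"wx":0,"wy":0,"wz":0}]' 1
cat > look.py <<'E'
from h import *
import sys
# auto-measure wooden coasters in the wrist view
def look(f,z=.01):
    c=cam('wrist'); im=np.asarray(eyes.snapshot('wrist'))[:,:,::-1]; cv2.imwrite('pics/'+f,cv2.resize(im,None,fx=1.4,fy=1.4))
    h=cv2.cvtColor(im,cv2.COLOR_BGR2HSV); m=cv2.inRange(h,(8,80,140),(20,200,255)); m=cv2.morphologyEx(m,cv2.MORPH_OPEN,np.ones((5,5)))
    for k in cv2.findContours(m,cv2.RETR_EXTERNAL,cv2.CHAIN_APPROX_NONE)[0]:
        if cv2.contourArea(k)<1500: continue
        W=np.array([ray('wrist',*p,z,c)[:2] for p in k[:,0]])*1000
        r=cv2.minAreaRect(W.astype(np.float32)); b=cv2.boxPoints(r); e=b[1]-b[0],b[2]-b[1]; d=max(e,key=np.linalg.norm); d=d*np.sign(d[0])
        x,y,w,hh=cv2.boundingRect(k); print('px',(x,y,w,hh),'c',np.round(r[0],1),'size',np.round(sorted(r[1]),1),'yaw',round(np.degrees(np.arctan2(d[1],d[0])),1))
look(sys.argv[1])
E
python3 look.py w8.png
```

```text
t: 18.55
tcp_pos: [0.4047, 0.3359, 0.1908]
tool_rot: [0.055, 0.998, -0.001, -0.003]
force: [-0.3, -0.7, 0.9]
finger_gap: 1.001
gripper_force: 0.0
px (203, 339, 93, 28) c [547.5 284.6] size [31.6 95.3] yaw 86.4
px (342, 264, 22, 120) c [528.7 392.8] size [ 18.6 141.5] yaw -0.2
px (255, 174, 63, 87) c [407.3 338. ] size [53.3 79.8] yaw -7.1
```

View pics/w8.png

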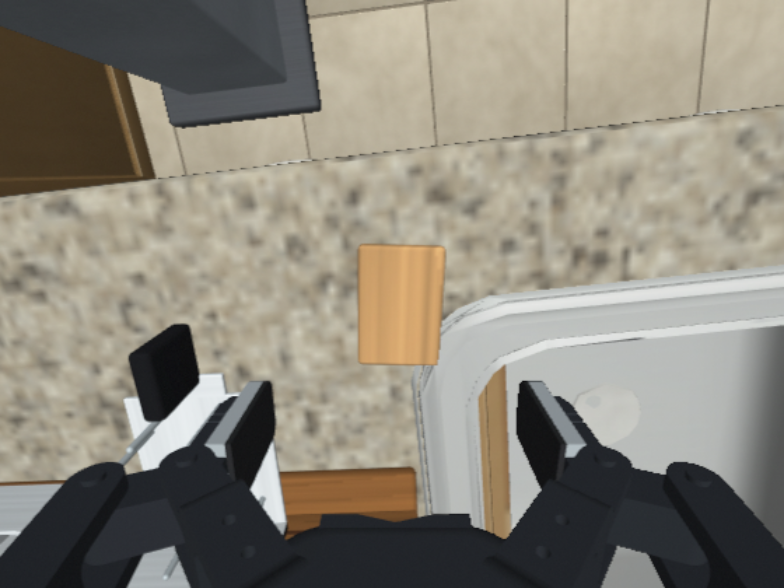

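Run:
```python
from h import *
plan([([.3994,.339,.10],rot(82.9)),([.3994,.339,.071],rot(82.9))],4.5,9)
```

```text
TURN 1 [-0.04 -0.21  0.74]  SHIFT 3 [0.2  0.08 3.06]
TURN 0 [0. 0. 0.]  SHIFT 1 [0.  0.  2.9]
```

```bash
python3 -m inch '[{"dx":0.2,"dy":0.1,"dz":3,"wx":0,"wy":-0.2,"wz":0.7},{"dx":0.2,"dy":0.1,"dz":3,"wx":0,"wy":0,"wz":0},{"dx":0.2,"dy":0.1,"dz":3,"wx":0,"wy":0,"wz":0},{"dx":0,"dy":0,"dz":0,"wx":0,"wy":0,"wz":0}]' 0.72
python3 -m inch '[{"dx":0,"dy":0,"dz":1,"wx":0,"wy":0,"wz":0},{"dx":0,"dy":0,"dz":1,"wx":0,"wy":0,"wz":0},{"dx":0,"dy":0,"dz":0.7,"wx":0,"wy":0,"wz":0},{"dx":0,"dy":0,"dz":0,"wx":0,"wy":0,"wz":0},{"dx":0,"dy":0,"dz":0,"wx":0,"wy":0,"wz":0}]'
python3 - <<'E'
from h import *
plan([([.3994,.339,.071],rot(82.9))],4.5,9)
E
```

```text
t: 19.1
tcp_pos: [0.3995, 0.3389, 0.1017]
tool_rot: [0.062, 0.998, -0.001, -0.001]
force: [0.1, -0.3, -0.3]
finger_gap: 0.72
gripper_force: 0.0
t: 19.73
tcp_pos: [0.4004, 0.3402, 0.0743]
tool_rot: [0.062, 0.998, -0.0, 0.0]
force: [-0.6, -0.5, 0.1]
finger_gap: 0.72
gripper_force: 0.0
TURN 1 [-0.    0.01  0.04]  SHIFT 1 [ 0.09 -0.13  0.33]
```

```bash
python3 -m inch '[{"dx":0,"dy":0,"dz":0.3,"wx":0,"wy":0,"wz":0},{"dx":0,"dy":0,"dz":0,"wx":0,"wy":0,"wz":0}]'
python3 -m inch '[{"dx":0,"dy":0,"dz":0,"wx":0,"wy":0,"wz":0},{"dx":0,"dy":0,"dz":0,"wx":0,"wy":0,"wz":0},{"dx":0,"dy":0,"dz":0,"wx":0,"wy":0,"wz":0},{"dx":0,"dy":0,"dz":0,"wx":0,"wy":0,"wz":0},{"dx":0,"dy":0,"dz":0,"wx":0,"wy":0,"wz":0}]' 0.3 50
python3 -m inch '[{"dx":0,"dy":0,"dz":-2,"wx":0,"wy":0,"wz":0},{"dx":0,"dy":0,"dz":-5,"wx":0,"wy":0,"wz":0},{"dx":0,"dy":0,"dz":-5,"wx":0,"wy":0,"wz":0},{"dx":0,"dy":0,"dz":0,"wx":0,"wy":0,"wz":0}]'
python3 look.py w9.png
```

```text
t: 19.98
tcp_pos: [0.4003, 0.3401, 0.0712]
tool_rot: [0.062, 0.998, -0.0, -0.0]
force: [0.3, 0.7, 0.4]
finger_gap: 0.718
gripper_force: 0.0
t: 20.6
tcp_pos: [0.4004, 0.3402, 0.0717]
tool_rot: [0.062, 0.998, 0.0, 0.0]
force: [-1.0, 0.4, 6.0]
finger_gap: 0.615
gripper_force: 52.7
t: 21.1
tcp_pos: [0.4022, 0.3412, 0.1946]
tool_rot: [0.062, 0.998, 0.002, 0.004]
force: [0.9, 0.1, -1.1]
finger_gap: 0.614
gripper_force: 52.7
px (221, 224, 117, 139) c [489.6 324.3] size [114.  156.6] yaw -7.7
```

View pics/w9.png

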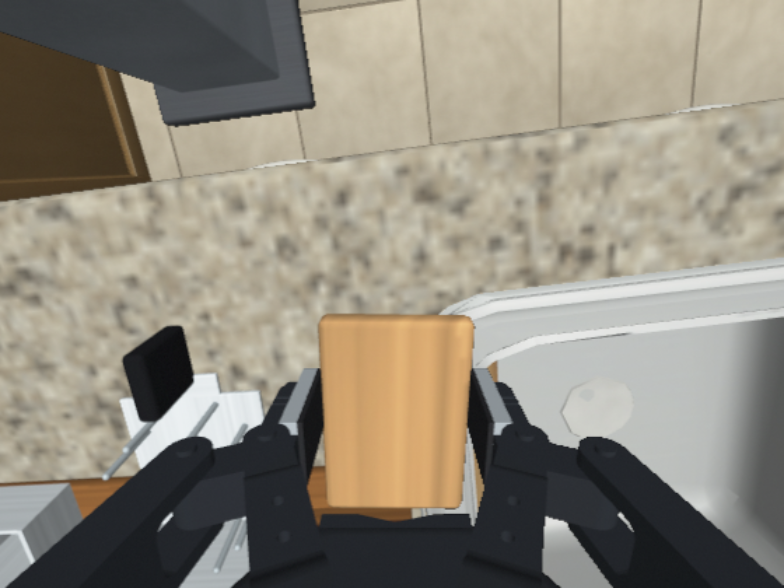

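```bash
cat > held.py <<'E'
from h import *
def held(front,rear,u=395,dz=.0617):
    s=sense();P=np.array(s['tcp_pos']);Q=R.from_quat(s['tool_rot']);c=cam('wrist')
    z=P[2]-dz; a=[Q.inv().apply(ray('wrist',(u+.5)/1.4-.5,(v+.5)/1.4-.5,z,c)-P)*1e3 for v in (front,rear)]
    print('tool x of front,rear mm',a[0].round(1),a[1].round(1),'mid',((a[0]+a[1])/2)[0].round(1))
E
python3 -c "
from held import *
held(319,508)
c=[v for v in np.load('c7.npz').values()]
A=R.from_euler('z',GY,degrees=True); F=G+A.apply([-58-3.2,30.1,-56])/1e3; print('floor',F)
"
```

```text
tool x of front,rear mm [32.2 -0.5 61.6] [-47.   -0.5  61.9] mid -7.4
floor [0.49729284 0.20107657 0.029     ]
```

Run:
```python
from h import *
from scipy.optimize import least_squares
c=[v for v in np.load('c7.npz').values()]
M=[([-52,45,0],(452,379)),([-52,-45,0],(341,379)),([50,45,0],(451,486)),([50,-45,0],(341,486)),
([-60,0,42],(397,395)),([-28,32,44],(442,438)),([-28,-32,44],(351,438)),([-45,16,44],(422,418)),([-45,-16,44],(374,418)),([-45,16,0],(418,387)),([-45,-16,0],(376,387)),([28,32,0],(434,463)),([28,-32,0],(359,463))]
A=R.from_euler('z',GY,degrees=True)
def f(p):
    r=R.from_euler('z',GY+p[2],degrees=True); t=G+A.apply(np.array([-58+p[0],30+p[1],-56])/1e3)
    return np.array([proj('wrist',t+r.apply(np.array(q,float)/1e3),c)-((np.array(u)+.5)/1.4-.5) for q,u in M]).ravel()
s=least_squares(f,np.zeros(3),loss='soft_l1'); print(s.x.round(2)); print(f(s.x).reshape(-1,2)[:,1].round(1))
F=G+A.apply([-58+s.x[0],30+s.x[1],-56])/1e3; print(F)
q=rot(86.6); x=np.array([np.cos(np.radians(-3.4)),np.sin(np.radians(-3.4)),0])
t=F-.0074*x
plan([(np.r_[t[:2],.18],q),(np.r_[t[:2],.15],q),(np.r_[t[:2],.1027],q)],5,9)
```

```text
[-4.   -0.04 -0.12]
[-0.2 -0.4 -0.8 -1.   1.6  0.6  0.5 -0.1 -0.2 -0.3 -0.4  0.4  0.2]
[0.49648887 0.20098857 0.029     ]
TURN 1 [ 0.12  0.2  -3.66]  SHIFT 4 [-2.4  -3.34  0.32]
TURN 0 [0. 0. 0.]  SHIFT 1 [0. 0. 3.]
TURN 0 [0. 0. 0.]  SHIFT 1 [0.   0.   4.73]
```

```bash
python3 -m inch '[{"dx":-2.4,"dy":-3.34,"dz":0,"wx":0.1,"wy":0.2,"wz":-3.66},{"dx":-2.4,"dy":-3.34,"dz":0,"wx":0,"wy":0,"wz":0},{"dx":-2.4,"dy":-3.34,"dz":0.6,"wx":0,"wy":0,"wz":0},{"dx":-2.4,"dy":-3.34,"dz":0.7,"wx":0,"wy":0,"wz":0},{"dx":0,"dy":0,"dz":0,"wx":0,"wy":0,"wz":0},{"dx":0,"dy":0,"dz":0,"wx":0,"wy":0,"wz":0}]'
cat > place.py <<'E'
from h import *
import sys
off,zs=float(sys.argv[1])/1e3,[float(v) for v in sys.argv[2:]]
F=np.array([.4968,.2010]); x=np.array([np.cos(np.radians(-3.4)),np.sin(np.radians(-3.4))]); t=F-off*x
plan([(np.r_[t,z],rot(86.6)) for z in zs],5,9)
E
python3 place.py 7.4 .15 .12 .102
```

```text
t: 21.9
tcp_pos: [0.4848, 0.1996, 0.1768]
tool_rot: [0.03, 1.0, -0.001, -0.004]
force: [0.6, 0.2, -0.6]
finger_gap: 0.615
gripper_force: 52.7
TURN 1 [-0.14 -0.41 -0.04]  SHIFT 1 [-0.45  0.21  2.68]
TURN 0 [0. 0. 0.]  SHIFT 1 [0. 0. 3.]
TURN 0 [0. 0. 0.]  SHIFT 1 [0.  0.  1.8]
```

```bash
python3 -m inch '[{"dx":-0.45,"dy":0.2,"dz":2.0,"wx":0,"wy":-0.3,"wz":0},{"dx":0,"dy":0,"dz":0,"wx":0,"wy":0,"wz":0},{"dx":0,"dy":0,"dz":0,"wx":0,"wy":0,"wz":0}]'
python3 place.py 7.4 .15 .12 .102; python3 -m inch '[{"dx":0,"dy":0,"dz":0,"wx":0,"wy":0,"wz":0}]';python3 place.py 7.4 .15 .12 .102
```

```text
t: 22.28
tcp_pos: [0.4897, 0.2021, 0.1583]
tool_rot: [0.029, 1.0, -0.001, 0.0]
force: [-0.6, 1.3, -0.2]
finger_gap: 0.609
gripper_force: 52.7
TURN 1 [-0.11  0.05  0.08]  SHIFT 1 [ 0.03 -0.07  0.83]
TURN 0 [0. 0. 0.]  SHIFT 1 [0. 0. 3.]
TURN 0 [0. 0. 0.]  SHIFT 1 [0.  0.  1.8]
t: 22.4
tcp_pos: [0.4904, 0.2018, 0.1588]
tool_rot: [0.029, 1.0, -0.001, 0.001]
force: [0.2, -0.4, -0.6]
finger_gap: 0.614
gripper_force: 52.7
TURN 1 [-0.09  0.14  0.04]  SHIFT 1 [ 0.09 -0.05  0.88]
TURN 0 [0. 0. 0.]  SHIFT 1 [0. 0. 3.]
TURN 0 [0. 0. 0.]  SHIFT 1 [0.  0.  1.8]
```

Descend between the posts, checking the force on the way.

```bash
python3 -m inch '[{"dx":0.04,"dy":-0.05,"dz":1.4,"wx":0,"wy":0,"wz":0},{"dx":0,"dy":0,"dz":0.8,"wx":0,"wy":0,"wz":0},{"dx":0,"dy":0,"dz":0,"wx":0,"wy":0,"wz":0}]'
python3 place.py 7.4 .102
```

```text
t: 22.78
tcp_pos: [0.4895, 0.2007, 0.1352]
tool_rot: [0.03, 1.0, -0.001, -0.0]
force: [0.9, -0.9, -0.6]
finger_gap: 0.621
gripper_force: 52.7
TURN 1 [-0.13 -0.03 -0.02]  SHIFT 1 [0.01 0.07 3.32]
```

```bash
python3 -m inch '[{"dx":0,"dy":0.05,"dz":1.2,"wx":0,"wy":0,"wz":0},{"dx":0,"dy":0,"dz":1.2,"wx":0,"wy":0,"wz":0},{"dx":0,"dy":0,"dz":0.5,"wx":0,"wy":0,"wz":0},{"dx":0,"dy":0,"dz":0,"wx":0,"wy":0,"wz":0},{"dx":0,"dy":0,"dz":0,"wx":0,"wy":0,"wz":0}]'
python3 -m inch '[{"dx":0,"dy":0,"dz":0.25,"wx":0,"wy":0,"wz":0},{"dx":0,"dy":0,"dz":0,"wx":0,"wy":0,"wz":0}]'
python3 place.py 7.4 .102
```

```text
t: 23.4
tcp_pos: [0.4903, 0.2014, 0.1073]
tool_rot: [0.03, 1.0, -0.001, 0.001]
force: [0.1, -0.6, -0.6]
finger_gap: 0.618
gripper_force: 52.7
t: 23.65
tcp_pos: [0.4902, 0.2014, 0.1048]
tool_rot: [0.03, 1.0, -0.001, 0.001]
force: [-0.2, 0.5, -0.8]
finger_gap: 0.615
gripper_force: 52.7
TURN 1 [-0.1   0.11 -0.  ]  SHIFT 1 [0.08 0.   0.28]
```

```bash
python3 -m inch '[{"dx":0,"dy":0,"dz":0.2,"wx":0,"wy":0,"wz":0},{"dx":0,"dy":0,"dz":0,"wx":0,"wy":0,"wz":0}]'
python3 -m inch '[{"dx":0,"dy":0,"dz":0.15,"wx":0,"wy":0,"wz":0},{"dx":0,"dy":0,"dz":0,"wx":0,"wy":0,"wz":0}]'
```

```text
t: 23.9
tcp_pos: [0.4901, 0.2013, 0.1026]
tool_rot: [0.03, 1.0, -0.001, 0.001]
force: [-0.5, -1.2, -1.3]
finger_gap: 0.609
gripper_force: 52.7
t: 24.15
tcp_pos: [0.4901, 0.2013, 0.1011]
tool_rot: [0.03, 1.0, -0.001, 0.001]
force: [0.9, -0.4, -0.2]
finger_gap: 0.615
gripper_force: 52.7
```

```bash
python3 -m inch '[{"dx":0,"dy":0,"dz":0.12,"wx":0,"wy":0,"wz":0},{"dx":0,"dy":0,"dz":0,"wx":0,"wy":0,"wz":0}]'
python3 -m inch '[{"dx":0,"dy":0,"dz":0.1,"wx":0,"wy":0,"wz":0},{"dx":0,"dy":0,"dz":0,"wx":0,"wy":0,"wz":0}]'
```

```text
t: 24.4
tcp_pos: [0.4902, 0.2013, 0.1007]
tool_rot: [0.03, 1.0, -0.001, 0.001]
force: [-1.5, 0.1, 5.2]
finger_gap: 0.615
gripper_force: 53.3
t: 24.65
tcp_pos: [0.4902, 0.2014, 0.1006]
tool_rot: [0.03, 1.0, -0.001, 0.001]
force: [-2.2, -0.7, 12.7]
finger_gap: 0.613
gripper_force: 54.1
```

```bash
python3 -m inch '[{"dx":0,"dy":0,"dz":-0.2,"wx":0,"wy":0,"wz":0},{"dx":0,"dy":0,"dz":0,"wx":0,"wy":0,"wz":0},{"dx":0,"dy":0,"dz":0,"wx":0,"wy":0,"wz":0},{"dx":0,"dy":0,"dz":0,"wx":0,"wy":0,"wz":0}]' 0.8
python3 -m inch '[{"dx":0,"dy":0,"dz":-2,"wx":0,"wy":0,"wz":0},{"dx":0,"dy":0,"dz":-4,"wx":0,"wy":0,"wz":0},{"dx":0,"dy":0,"dz":-4,"wx":0,"wy":0,"wz":0},{"dx":2,"dy":0,"dz":-2,"wx":0,"wy":0,"wz":0},{"dx":4,"dy":0,"dz":0,"wx":0,"wy":0,"wz":0},{"dx":2,"dy":0,"dz":0,"wx":0,"wy":0,"wz":0},{"dx":0,"dy":0,"dz":0,"wx":0,"wy":0,"wz":0}]' 
sed -i 's/^look(sys.argv\[1\])/look(sys.argv[1],float(sys.argv[2]) if len(sys.argv)>2 else .01)/' look.py
python3 look.py w10.png .039
python3 - <<'E'
from h import *
plan([([.4179,-.0318,.19],rot(94.3))],5.5,9)
E
```

```text
t: 25.15
tcp_pos: [0.4901, 0.2013, 0.1008]
tool_rot: [0.03, 1.0, -0.001, 0.001]
force: [0.4, 0.4, 0.8]
finger_gap: 0.802
gripper_force: 0.0
t: 26.02
tcp_pos: [0.4085, 0.2063, 0.2208]
tool_rot: [0.029, 1.0, -0.001, -0.0]
force: [0.8, 0.7, -0.8]
finger_gap: 0.8
gripper_force: 0.0
px (255, 264, 56, 73) c [496.8 200.4] size [52.3 81. ] yaw -4.1
px (5, 189, 78, 79) c [410.   -8.7] size [48.7 71.3] yaw 4.7
TURN 1 [-0.1   0.14 -7.68]  SHIFT 5 [ 0.21 -4.76  0.62]
```

```bash
python3 -m inch '[{"dx":0.2,"dy":-4.76,"dz":0,"wx":0,"wy":0,"wz":-7.7},{"dx":0.2,"dy":-4.76,"dz":0,"wx":0,"wy":0,"wz":0},{"dx":0.2,"dy":-4.76,"dz":0.6,"wx":0,"wy":0,"wz":0},{"dx":0.2,"dy":-4.76,"dz":1.2,"wx":0,"wy":0,"wz":0},{"dx":0.2,"dy":-4.76,"dz":1.2,"wx":0,"wy":0,"wz":0},{"dx":0,"dy":0,"dz":0,"wx":0,"wy":0,"wz":0},{"dx":0,"dy":0,"dz":0,"wx":0,"wy":0,"wz":0}]' 
python3 look.py w11.png
```

```text
t: 26.95
tcp_pos: [0.4124, -0.0321, 0.1912]
tool_rot: [-0.037, 0.999, -0.001, 0.001]
force: [0.2, 1.0, -0.2]
finger_gap: 0.799
gripper_force: 0.0
px (499, 290, 61, 81) c [517.4 229.6] size [59.4 92.7] yaw -2.6
px (247, 177, 62, 86) c [418.6 -35.5] size [53.2 79.6] yaw 4.7
px (44, 126, 82, 95) c [ 389.2 -200.2] size [53.9 79. ] yaw 6.1
```

Run:
```python
from h import *
plan([([.4186,-.0355,.10],rot(94.7)),([.4186,-.0355,.071],rot(94.7))],4.5,9)
```

```text
TURN 1 [-0.11  0.1  -0.39]  SHIFT 3 [-0.21 -0.16  3.04]
TURN 0 [0. 0. 0.]  SHIFT 1 [0.  0.  2.9]
```

```bash
python3 -m inch '[{"dx":-0.21,"dy":-0.16,"dz":3,"wx":-0.1,"wy":0.1,"wz":-0.4},{"dx":-0.21,"dy":-0.16,"dz":3,"wx":0,"wy":0,"wz":0},{"dx":-0.21,"dy":-0.16,"dz":3,"wx":0,"wy":0,"wz":0},{"dx":0,"dy":0,"dz":0,"wx":0,"wy":0,"wz":0},{"dx":0,"dy":0,"dz":1,"wx":0,"wy":0,"wz":0},{"dx":0,"dy":0,"dz":1,"wx":0,"wy":0,"wz":0},{"dx":0,"dy":0,"dz":0.7,"wx":0,"wy":0,"wz":0},{"dx":0,"dy":0,"dz":0,"wx":0,"wy":0,"wz":0},{"dx":0,"dy":0,"dz":0,"wx":0,"wy":0,"wz":0}]' 0.78
python3 - <<'E'
from h import *
plan([([.4186,-.0355,.071],rot(94.7))],4.5,9)
E
```

```text
t: 28.12
tcp_pos: [0.4183, -0.036, 0.0745]
tool_rot: [-0.041, 0.999, -0.0, -0.0]
force: [0.3, 0.3, -0.9]
finger_gap: 0.779
gripper_force: 0.0
TURN 1 [-0.02 -0.01 -0.01]  SHIFT 1 [-0.03  0.05  0.35]
```

```bash
python3 -m inch '[{"dx":0,"dy":0,"dz":0.3,"wx":0,"wy":0,"wz":0},{"dx":0,"dy":0,"dz":0,"wx":0,"wy":0,"wz":0}]'
python3 -m inch '[{"dx":0,"dy":0,"dz":0,"wx":0,"wy":0,"wz":0},{"dx":0,"dy":0,"dz":0,"wx":0,"wy":0,"wz":0},{"dx":0,"dy":0,"dz":0,"wx":0,"wy":0,"wz":0},{"dx":0,"dy":0,"dz":0,"wx":0,"wy":0,"wz":0},{"dx":0,"dy":0,"dz":0,"wx":0,"wy":0,"wz":0}]' 0.3 50
python3 -m inch '[{"dx":0,"dy":0,"dz":-2,"wx":0,"wy":0,"wz":0},{"dx":0,"dy":0,"dz":-5,"wx":0,"wy":0,"wz":0},{"dx":0,"dy":0,"dz":-5,"wx":0,"wy":0,"wz":0},{"dx":0,"dy":0,"dz":0,"wx":0,"wy":0,"wz":0},{"dx":0,"dy":0,"dz":0,"wx":0,"wy":0,"wz":0}]'
python3 look.py w12.png .1335; python3 place.py 0 .185
```

```text
t: 28.38
tcp_pos: [0.4183, -0.036, 0.0713]
tool_rot: [-0.041, 0.999, -0.0, -0.0]
force: [0.1, -0.5, -1.0]
finger_gap: 0.776
gripper_force: 0.0
t: 29.0
tcp_pos: [0.4183, -0.036, 0.0718]
tool_rot: [-0.041, 0.999, -0.0, 0.0]
force: [-1.3, -0.7, 5.7]
finger_gap: 0.617
gripper_force: 52.0
t: 29.62
tcp_pos: [0.418, -0.0358, 0.1912]
tool_rot: [-0.041, 0.999, -0.0, -0.0]
force: [-1.0, 0.2, -1.4]
finger_gap: 0.612
gripper_force: 53.0
px (499, 287, 61, 82) c [428.8  96.1] size [30.4 46.6] yaw -3.6
px (227, 211, 115, 142) c [414.8 -33.7] size [55.8 77.5] yaw 4.9
px (47, 118, 82, 96) c [ 363.9 -122.7] size [27.4 40.2] yaw 5.9
TURN 1 [ 0.03 -0.12  8.09]  SHIFT 5 [-1.3   4.82  0.11]
```

```bash
python3 -m inch '[{"dx":-1.3,"dy":4.82,"dz":0,"wx":0,"wy":-0.1,"wz":8.1},{"dx":-1.3,"dy":4.82,"dz":0,"wx":0,"wy":0,"wz":0},{"dx":-1.3,"dy":4.82,"dz":0,"wx":0,"wy":0,"wz":0},{"dx":-1.3,"dy":4.82,"dz":0,"wx":0,"wy":0,"wz":0},{"dx":-1.3,"dy":4.82,"dz":0.4,"wx":0,"wy":0,"wz":0},{"dx":0,"dy":0,"dz":0,"wx":0,"wy":0,"wz":0},{"dx":0,"dy":0,"dz":0,"wx":0,"wy":0,"wz":0},{"dx":0,"dy":0,"dz":0,"wx":0,"wy":0,"wz":0}]'
python3 place.py -0.8 .157 .137
```

```text
t: 30.68
tcp_pos: [0.4898, 0.2013, 0.1865]
tool_rot: [0.03, 1.0, -0.0, -0.001]
force: [-0.1, -0.0, -0.9]
finger_gap: 0.609
gripper_force: 53.0
TURN 1 [-0.06 -0.07 -0.09]  SHIFT 1 [-0.78  0.01  2.95]
TURN 0 [0. 0. 0.]  SHIFT 1 [0. 0. 2.]
```

```bash
python3 -m inch '[{"dx":-0.78,"dy":0,"dz":2.9,"wx":0,"wy":0,"wz":0},{"dx":0,"dy":0,"dz":0,"wx":0,"wy":0,"wz":0},{"dx":0,"dy":0,"dz":0,"wx":0,"wy":0,"wz":0}]'
python3 place.py -0.8 .137
python3 -m inch '[{"dx":0,"dy":0,"dz":1,"wx":0,"wy":0,"wz":0},{"dx":0,"dy":0,"dz":1,"wx":0,"wy":0,"wz":0},{"dx":0,"dy":0,"dz":0,"wx":0,"wy":0,"wz":0},{"dx":0,"dy":0,"dz":0,"wx":0,"wy":0,"wz":0}]'
python3 place.py -0.8 .112
```

```text
t: 31.05
tcp_pos: [0.4983, 0.2013, 0.1588]
tool_rot: [0.03, 1.0, -0.0, 0.0]
force: [0.8, 0.1, -0.1]
finger_gap: 0.617
gripper_force: 53.0
TURN 1 [-0.02  0.05 -0.08]  SHIFT 1 [ 0.07 -0.04  2.18]
t: 31.55
tcp_pos: [0.4983, 0.2021, 0.1382]
tool_rot: [0.03, 1.0, -0.0, 0.0]
force: [-0.2, -1.7, -0.7]
finger_gap: 0.614
gripper_force: 52.9
TURN 1 [-0.02  0.03  0.  ]  SHIFT 1 [ 0.06 -0.12  2.62]
```

```bash
python3 -m inch '[{"dx":0.05,"dy":-0.08,"dz":1,"wx":0,"wy":0,"wz":0},{"dx":0,"dy":0,"dz":1,"wx":0,"wy":0,"wz":0},{"dx":0,"dy":0,"dz":0.5,"wx":0,"wy":0,"wz":0},{"dx":0,"dy":0,"dz":0,"wx":0,"wy":0,"wz":0},{"dx":0,"dy":0,"dz":0,"wx":0,"wy":0,"wz":0}]'
python3 -m inch '[{"dx":0,"dy":0,"dz":0.2,"wx":0,"wy":0,"wz":0},{"dx":0,"dy":0,"dz":0,"wx":0,"wy":0,"wz":0},{"dx":0,"dy":0,"dz":0,"wx":0,"wy":0,"wz":0}]'
```

```text
t: 32.17
tcp_pos: [0.4981, 0.2013, 0.1133]
tool_rot: [0.03, 1.0, -0.0, 0.001]
force: [-0.5, 1.1, -1.8]
finger_gap: 0.615
gripper_force: 52.9
t: 32.55
tcp_pos: [0.4981, 0.2013, 0.1115]
tool_rot: [0.03, 1.0, -0.0, 0.001]
force: [-0.8, 1.1, -0.6]
finger_gap: 0.613
gripper_force: 53.0
```

```bash
python3 -m inch '[{"dx":0,"dy":0,"dz":0.12,"wx":0,"wy":0,"wz":0},{"dx":0,"dy":0,"dz":0,"wx":0,"wy":0,"wz":0},{"dx":0,"dy":0,"dz":0,"wx":0,"wy":0,"wz":0}]'
python3 -m inch '[{"dx":0,"dy":0,"dz":-0.05,"wx":0,"wy":0,"wz":0},{"dx":0,"dy":0,"dz":0,"wx":0,"wy":0,"wz":0},{"dx":0,"dy":0,"dz":0,"wx":0,"wy":0,"wz":0},{"dx":0,"dy":0,"dz":0,"wx":0,"wy":0,"wz":0}]' 0.8
python3 -m inch '[{"dx":0,"dy":0,"dz":-2,"wx":0,"wy":0,"wz":0},{"dx":0,"dy":0,"dz":-4,"wx":0,"wy":0,"wz":0},{"dx":0,"dy":0,"dz":-4,"wx":0,"wy":0,"wz":0},{"dx":2,"dy":0,"dz":-1,"wx":0,"wy":0,"wz":0},{"dx":4,"dy":0,"dz":0,"wx":0,"wy":0,"wz":0},{"dx":2.8,"dy":0,"dz":0,"wx":0,"wy":0,"wz":0},{"dx":0,"dy":0,"dz":0,"wx":0,"wy":0,"wz":0},{"dx":0,"dy":0,"dz":0,"wx":0,"wy":0,"wz":0}]' 
python3 look.py w13.png .049
python3 - <<'E'
from h import *
plan([([.41,0,.22],rot(96.2)),([.3892,-.2002,.19],rot(96.2))],5.5,9)
E
```

```text
t: 32.92
tcp_pos: [0.4981, 0.2013, 0.1108]
tool_rot: [0.03, 1.0, -0.0, 0.001]
force: [-1.8, 0.1, 5.4]
finger_gap: 0.616
gripper_force: 53.6
t: 33.42
tcp_pos: [0.4981, 0.2013, 0.1106]
tool_rot: [0.03, 1.0, -0.0, 0.001]
force: [-0.2, 0.0, -0.2]
finger_gap: 0.8
gripper_force: 0.0
t: 34.42
tcp_pos: [0.4105, 0.2066, 0.2203]
tool_rot: [0.03, 1.0, -0.0, 0.001]
force: [0.8, 1.0, -0.3]
finger_gap: 0.802
gripper_force: 0.0
px (254, 262, 57, 81) c [494.7 201.2] size [52.4 87. ] yaw -3.3
TURN 2 [-0.    0.08 -4.81]  SHIFT 4 [ 0.59 -5.13  0.01]
TURN 0 [0. 0. 0.]  SHIFT 4 [ 1.06 -4.92  0.75]
```

```bash
python3 -m inch '[{"dx":0.5,"dy":-5.1,"dz":0,"wx":0,"wy":0,"wz":-4.8},{"dx":0.5,"dy":-5.1,"dz":0,"wx":0,"wy":0,"wz":-4.8},{"dx":0.6,"dy":-5.1,"dz":0,"wx":0,"wy":0,"wz":0},{"dx":0.7,"dy":-5.1,"dz":0,"wx":0,"wy":0,"wz":0},{"dx":1.06,"dy":-4.9,"dz":0.7,"wx":0,"wy":0,"wz":0},{"dx":1.06,"dy":-4.9,"dz":0.7,"wx":0,"wy":0,"wz":0},{"dx":1.06,"dy":-4.9,"dz":0.7,"wx":0,"wy":0,"wz":0},{"dx":1.06,"dy":-4.9,"dz":0.7,"wx":0,"wy":0,"wz":0},{"dx":0,"dy":0,"dz":0,"wx":0,"wy":0,"wz":0},{"dx":0,"dy":0,"dz":0,"wx":0,"wy":0,"wz":0}]' 
python3 look.py w14.png
```

```text
t: 35.72
tcp_pos: [0.3754, -0.1977, 0.1923]
tool_rot: [-0.053, 0.999, 0.0, 0.0]
force: [-0.3, -0.1, 0.2]
finger_gap: 0.797
gripper_force: 0.0
px (246, 185, 62, 84) c [ 388.5 -201.3] size [53.1 79.2] yaw 6.1
```

Run:
```python
from h import *
plan([([.3885,-.2013,.10],rot(96.1)),([.3885,-.2013,.071],rot(96.1))],4.5,9)
```

```text
TURN 1 [0.03 0.05 0.1 ]  SHIFT 3 [-0.42 -0.19  3.08]
TURN 0 [0. 0. 0.]  SHIFT 1 [0.  0.  2.9]
```

```bash
python3 -m inch '[{"dx":-0.42,"dy":-0.17,"dz":3,"wx":0,"wy":0,"wz":0.1},{"dx":-0.42,"dy":-0.17,"dz":3,"wx":0,"wy":0,"wz":0},{"dx":-0.42,"dy":-0.17,"dz":3,"wx":0,"wy":0,"wz":0},{"dx":0,"dy":0,"dz":0,"wx":0,"wy":0,"wz":0},{"dx":0,"dy":0,"dz":1,"wx":0,"wy":0,"wz":0},{"dx":0,"dy":0,"dz":1,"wx":0,"wy":0,"wz":0},{"dx":0,"dy":0,"dz":0.8,"wx":0,"wy":0,"wz":0},{"dx":0,"dy":0,"dz":0,"wx":0,"wy":0,"wz":0},{"dx":0,"dy":0,"dz":0,"wx":0,"wy":0,"wz":0}]' 0.78
python3 - <<'E'
from h import *
plan([([.3885,-.2013,.071],rot(96.1))],4.5,9)
E
```

```text
t: 36.9
tcp_pos: [0.3886, -0.2013, 0.0747]
tool_rot: [-0.053, 0.999, -0.0, 0.001]
force: [-0.4, -1.0, 0.2]
finger_gap: 0.78
gripper_force: 0.0
TURN 1 [-0.03  0.09 -0.02]  SHIFT 1 [ 0.01 -0.    0.37]
```

```bash
python3 -m inch '[{"dx":0,"dy":0,"dz":0.32,"wx":0,"wy":0,"wz":0},{"dx":0,"dy":0,"dz":0,"wx":0,"wy":0,"wz":0}]'
python3 -m inch '[{"dx":0,"dy":0,"dz":0,"wx":0,"wy":0,"wz":0},{"dx":0,"dy":0,"dz":0,"wx":0,"wy":0,"wz":0},{"dx":0,"dy":0,"dz":0,"wx":0,"wy":0,"wz":0},{"dx":0,"dy":0,"dz":0,"wx":0,"wy":0,"wz":0},{"dx":0,"dy":0,"dz":0,"wx":0,"wy":0,"wz":0}]' 0.3 50
python3 -m inch '[{"dx":0,"dy":0,"dz":-2,"wx":0,"wy":0,"wz":0},{"dx":0,"dy":0,"dz":-5,"wx":0,"wy":0,"wz":0},{"dx":0,"dy":0,"dz":-5,"wx":0,"wy":0,"wz":0},{"dx":0,"dy":0,"dz":0,"wx":0,"wy":0,"wz":0},{"dx":0,"dy":0,"dz":0,"wx":0,"wy":0,"wz":0}]'
python3 - <<'E'
from h import *
F=np.array([.4968,.2010]); print(sense()['tcp_pos'])
plan([([.43,0,.19],rot(86.6)),(np.r_[F,.18],rot(86.6))],5.2,9)
E
```

```text
t: 37.15
tcp_pos: [0.3886, -0.2012, 0.0714]
tool_rot: [-0.053, 0.999, -0.0, 0.001]
force: [0.0, 0.7, -0.2]
finger_gap: 0.78
gripper_force: 0.0
t: 37.78
tcp_pos: [0.3886, -0.2012, 0.0719]
tool_rot: [-0.053, 0.999, -0.0, 0.001]
force: [-0.1, 1.4, 5.5]
finger_gap: 0.613
gripper_force: 52.1
t: 38.4
tcp_pos: [0.3882, -0.2009, 0.1912]
tool_rot: [-0.053, 0.999, -0.0, 0.001]
force: [-0.4, 0.8, -1.5]
finger_gap: 0.615
gripper_force: 53.0
[ 0.38815973 -0.20086303  0.19121084]
TURN 2 [-0.    0.04  4.75]  SHIFT 4 [-0.75  5.07  0.03]
TURN 0 [0. 0. 0.]  SHIFT 5 [-1.1   4.09  0.2 ]
```

```bash
python3 -m inch '[{"dx":-0.75,"dy":5.07,"dz":0,"wx":0,"wy":0,"wz":4.75},{"dx":-0.75,"dy":5.07,"dz":0,"wx":0,"wy":0,"wz":4.75},{"dx":-0.75,"dy":5.07,"dz":0,"wx":0,"wy":0,"wz":0},{"dx":-0.75,"dy":5.07,"dz":0,"wx":0,"wy":0,"wz":0},{"dx":-1.1,"dy":4.09,"dz":0,"wx":0,"wy":0,"wz":0},{"dx":-1.1,"dy":4.09,"dz":0,"wx":0,"wy":0,"wz":0},{"dx":-1.1,"dy":4.09,"dz":0,"wx":0,"wy":0,"wz":0},{"dx":-1.1,"dy":4.09,"dz":0,"wx":0,"wy":0,"wz":0},{"dx":-1.1,"dy":4.09,"dz":0.5,"wx":0,"wy":0,"wz":0},{"dx":0,"dy":0,"dz":0,"wx":0,"wy":0,"wz":0}]'
python3 -m inch '[{"dx":0,"dy":0,"dz":0,"wx":0,"wy":0,"wz":0},{"dx":0,"dy":0,"dz":0,"wx":0,"wy":0,"wz":0}]' | sed -n 2p
python3 place.py -0.6 .157
```

```text
t: 39.65
tcp_pos: [0.4847, 0.2043, 0.1841]
tool_rot: [0.028, 1.0, -0.0, -0.001]
force: [0.7, 0.1, -0.8]
finger_gap: 0.611
gripper_force: 53.0
tcp_pos: [0.4841, 0.2011, 0.1856]
TURN 1 [-0.05 -0.06 -0.08]  SHIFT 1 [-1.33  0.07  2.86]
```

```bash
python3 -m inch '[{"dx":-1.3,"dy":0,"dz":0,"wx":0,"wy":0,"wz":0},{"dx":0,"dy":0,"dz":2.7,"wx":0,"wy":0,"wz":0},{"dx":0,"dy":0,"dz":0,"wx":0,"wy":0,"wz":0},{"dx":0,"dy":0,"dz":0,"wx":0,"wy":0,"wz":0}]'
python3 place.py -0.6 .14
```

```text
t: 40.4
tcp_pos: [0.4985, 0.201, 0.1599]
tool_rot: [0.03, 1.0, -0.0, 0.001]
force: [-0.4, -0.4, 0.3]
finger_gap: 0.612
gripper_force: 53.0
TURN 1 [-0.    0.12 -0.05]  SHIFT 1 [ 0.11 -0.01  1.99]
```

```bash
python3 -m inch '[{"dx":0.08,"dy":0,"dz":1,"wx":0,"wy":0,"wz":0},{"dx":0,"dy":0,"dz":1,"wx":0,"wy":0,"wz":0},{"dx":0,"dy":0,"dz":0,"wx":0,"wy":0,"wz":0}]'
python3 -m inch '[{"dx":0,"dy":0,"dz":0.8,"wx":0,"wy":0,"wz":0},{"dx":0,"dy":0,"dz":0.8,"wx":0,"wy":0,"wz":0},{"dx":0,"dy":0,"dz":0,"wx":0,"wy":0,"wz":0},{"dx":0,"dy":0,"dz":0,"wx":0,"wy":0,"wz":0}]'
python3 -m inch '[{"dx":0,"dy":0,"dz":0.2,"wx":0,"wy":0,"wz":0},{"dx":0,"dy":0,"dz":0,"wx":0,"wy":0,"wz":0},{"dx":0,"dy":0,"dz":0,"wx":0,"wy":0,"wz":0}]'
```

```text
t: 40.78
tcp_pos: [0.4965, 0.2013, 0.1386]
tool_rot: [0.03, 1.0, -0.0, -0.0]
force: [-0.3, -0.4, -1.1]
finger_gap: 0.614
gripper_force: 53.0
t: 41.28
tcp_pos: [0.4972, 0.2014, 0.1234]
tool_rot: [0.03, 1.0, -0.0, 0.001]
force: [1.0, 0.0, -1.0]
finger_gap: 0.611
gripper_force: 53.0
t: 41.65
tcp_pos: [0.4972, 0.2014, 0.1216]
tool_rot: [0.03, 1.0, -0.0, 0.001]
force: [0.7, -0.6, -0.8]
finger_gap: 0.612
gripper_force: 53.0
```

```bash
python3 -m inch '[{"dx":0,"dy":0,"dz":0.14,"wx":0,"wy":0,"wz":0},{"dx":0,"dy":0,"dz":0,"wx":0,"wy":0,"wz":0},{"dx":0,"dy":0,"dz":0,"wx":0,"wy":0,"wz":0}]'
python3 -m inch '[{"dx":0,"dy":0,"dz":-0.06,"wx":0,"wy":0,"wz":0},{"dx":0,"dy":0,"dz":0,"wx":0,"wy":0,"wz":0},{"dx":0,"dy":0,"dz":0,"wx":0,"wy":0,"wz":0},{"dx":0,"dy":0,"dz":0,"wx":0,"wy":0,"wz":0}]' 0.8
python3 -m inch '[{"dx":0,"dy":0,"dz":-2,"wx":0,"wy":0,"wz":0},{"dx":0,"dy":0,"dz":-4,"wx":0,"wy":0,"wz":0},{"dx":0,"dy":0,"dz":-4,"wx":0,"wy":0,"wz":0},{"dx":2,"dy":0,"dz":-1,"wx":0,"wy":0,"wz":0},{"dx":4,"dy":0,"dz":0,"wx":0,"wy":0,"wz":0},{"dx":4.3,"dy":0,"dz":0,"wx":0,"wy":0,"wz":0},{"dx":3,"dy":0,"dz":0,"wx":0,"wy":0,"wz":0},{"dx":0,"dy":0,"dz":0,"wx":0,"wy":0,"wz":0},{"dx":0,"dy":0,"dz":0,"wx":0,"wy":0,"wz":0}]' 1
python3 look.py w15.png .059
python3 - <<'E'
from h import *
w=cv2.imread('pics/w15.png'); t=np.asarray(eyes.snapshot('top'))[:,:,::-1]; s=np.asarray(eyes.snapshot('side'))[:,:,::-1]
cr=cv2.resize(t[130:270,130:430],(400,187),interpolation=cv2.INTER_CUBIC)
a=cv2.resize(w[250:588,180:620],(781,400)) if 0 else cv2.resize(w[280:588,230:560],None,fx=1.2,fy=1.2)
W=np.zeros((a.shape[0]+190,800,3),np.uint8); W[:a.shape[0],:a.shape[1]]=a; W[a.shape[0]+3:a.shape[0]+190,:400]=cr
sc=cv2.resize(s[180:300,230:420],(396,250),interpolation=cv2.INTER_CUBIC); W[-250:,404:]=sc
W[:200,404:]=cv2.resize(w,(396,200+97))[:200] if 0 else cv2.resize(w,(396,200))
cv2.imwrite('pics/fin.png',W); print(W.shape)
E
```

```text
t: 42.02
tcp_pos: [0.4973, 0.2014, 0.1209]
tool_rot: [0.03, 1.0, -0.0, 0.001]
force: [-0.4, -0.9, 5.0]
finger_gap: 0.61
gripper_force: 53.6
t: 42.52
tcp_pos: [0.4972, 0.2014, 0.1206]
tool_rot: [0.03, 1.0, -0.0, 0.001]
force: [-0.3, -0.1, 0.5]
finger_gap: 0.8
gripper_force: 0.0
t: 43.65
tcp_pos: [0.3648, 0.2094, 0.2303]
tool_rot: [0.03, 1.0, -0.0, 0.001]
force: [0.5, 0.5, 0.6]
finger_gap: 1.001
gripper_force: 0.0
px (255, 297, 55, 75) c [484.9 201.8] size [52.3 86.9] yaw -3.5
(560, 800, 3)
```

View pics/fin.png

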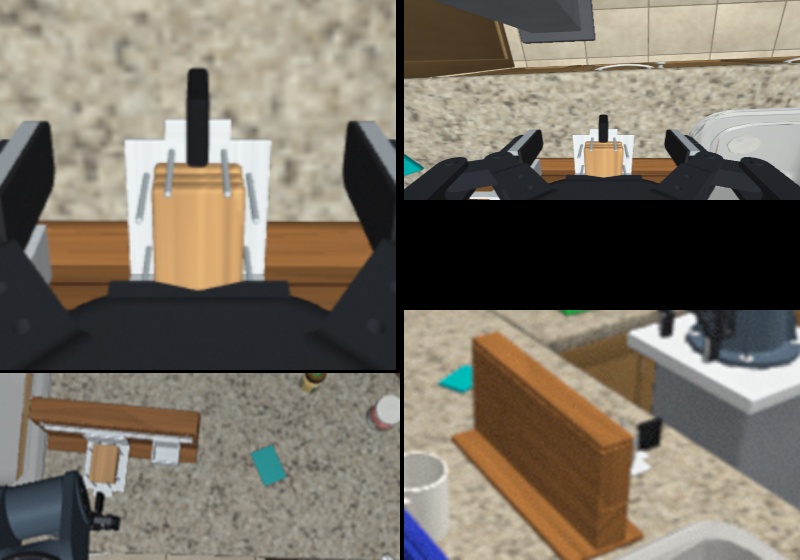

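The last composite shows the tray level on the panel and three coasters stacked square between the posts. The bin is where it was, and no wooden coaster is left on the worktop.

```bash
python3 -c "
from h import *
print(workorder.sign_off(), sense()['t'])"
```

```text
the job is handed in; nothing more can be done
the job is handed in; nothing more can be done
```

The tray hangs level and home on the panel, all three coasters found on the worktop are stacked flat and square between its guide posts, the bin, jars and mug were not touched, and I handed the job in at about 44 s.

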